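# Refit the speaker grille under its lip

## Task

The spray can has been left standing in the round recess of the loudspeaker: put it back upright in the empty bay of its caddy first. Then slide the loose round grille across the speaker's face so that its leading edge tips into the recess and goes under the steel lip, and press its raised near edge down until the push-fit catch is fully home and the grille lies flat on the bottom of the recess. Keep the can upright throughout and leave all the other things where they are.

Things in the scene. Friction and masses are not known exactly. Their poses are not given: they have to be found in the camera images.
- speaker: Grey loudspeaker cabinet lying on its back, face up, fixed: 420 (x) x 240 (y) x 72 mm high. Origin: centre of its underside; its x axis runs along the long side to the end with the recess and lip. The top face is flat, 72 mm up. Two black knobs, 32 mm wide and 20 mm high, stand on the face at x = 55, y = +90 and -90 mm, either side of the way into the recess.
- recess (a point): Centre of the flat bottom of the round recess in the speaker's face; axes as the speaker's. It lies at x = 100, y = 0, z = 60 mm in the speaker's frame. The recess is 126 mm in diameter and 12 mm deep below the face, with upright walls.
- lip_edge (a point): Middle of the lower inner edge of the fixed steel lip, at x = 147, y = 0, z = 76 mm in the speaker's frame. The lip is a plate 60 mm wide and 5 mm thick that overhangs the far (+x) side of the recess by 16 mm; its underside is 4 mm above the face, 16 mm above the recess bottom.
- catch (a joint): Push-fit catch: a plastic bar 10 (x) x 56 (y) mm in the recess, centred 42 mm to the -x side of the recess centre. 0 m = raised, top 9 mm above the recess bottom (its start); 0.009 m = pressed level with the bottom. It resists with about 5 N of friction, has no spring and stays where it is pushed; the grille's weight alone does not press it in.
- grille: Round dark steel grille, a disc 114 mm in diameter, 10 mm thick, about 0.18 kg. Origin: centre of its underside; z through its thickness. Starts flat on the face, -x of the recess. Too wide to grasp across. Its leading edge drops into the recess when its centre is 25 to 12 mm short of the recess centre and the push is let off (friction of a pushing finger can hold it level); pushed on, its near edge comes to rest on the raised catch.
- can: Aluminium spray can with white cap, standing upright in the recess. Body 46 mm in diameter up to 88 mm, tapering to a cap 32 mm in diameter, 112 mm high in all; about 0.24 kg. Origin: centre of its underside.
- caddy: Grey plastic caddy, fixed to the table: 160 (x) x 120 (y) mm, walls 4 mm thick and 35 mm high, floor 4 mm, divided across x in the middle into two bays. The +x bay is filled with a jar and a carton up to 61 mm high, fixed in it. Origin: centre of its underside.
- bay (a point): Centre of the floor of the caddy's empty bay (the -x half), 74 x 112 mm inside, floor about 4 mm above the table; axes as the caddy's.
- microphone: Desk microphone, black round base 84 mm wide, 155 mm high; bystander, leave alone. Origin: centre of the base's underside.
- handheld: Hand-held radio standing upright, 58 x 34 x 115 mm with a 60 mm aerial; bystander. Origin: centre of its underside.
- paddle: Keyer paddle on a steel base 90 x 70 mm, 41 mm high; bystander. Origin: centre of its underside.
- mug: White mug, 80 mm wide and 90 mm high; bystander. Origin: centre of its underside.
- adapter: Small black plug adapter, 34 x 28 x 32 mm, lying on the speaker's face in the corner beyond the recess, beside the lip; bystander. Origin: centre of its underside.
Things that resemble listed ones, but are neither listed nor needed, are in the scene too. There is more than one size of the grille; the one meant has the size given above.

How it is judged:
By the outcome, as a careful person would: the job done as asked, in the order asked, and still so for the second after the job is handed in, with the robot touching nothing.
It also fails if it takes over 62 s, if anything falls off the work surface, if the arm or the gripper's body presses on something with over 40 N, if the wrist force passes 120 N, or if a joint passes its speed limit or range.

## Robot

A 6-joint arm with a two-finger parallel gripper is mounted at the origin on the work surface. World frame = base frame: x ahead of the robot, y to its left, z up, the work surface at z = 0. Lengths are in mm, angles in rad, forces in N, time in s.
With the tool pointing down it reaches from about 300 to 775 mm from the base axis. Payload 14.6 kg.
Tool frame: the origin (TCP) lies midway between the tips of the shut fingers; the grasp point (between the pads) lies 19 mm behind it; z points along the fingers, y is the direction in which the jaws open and shut (so a half turn about z gives the same grasp; the last joint's range is limited). The gripper opens to 94 mm and grips with 3 to 60 N. Pads are 16 mm wide; open, the fingers measure 119 mm over their backs; the gripper's body (75 mm by 177 mm) begins 78 mm behind the grasp point.
Start: joints at [-1.345, 0.3, 1.521, -0, 1.321, -0.067], TCP at [158.742, -526.583, 169.246] pointing down, gripper open.
Joint ranges: [-3.03, 3.03], [-0.79, 2.21], [0.23, 2.52], [-1.04, 4.18], [0, 3.07], [-2.55, 2.55]. Speed limits (rad/s): [2.22, 2.22, 2.57, 3.14, 3.14, 3.14].

## Interface

Orientations are given as [roll, pitch, yaw] about the fixed x, y, z axes, in that order (R = Rz(yaw) Ry(pitch) Rx(roll)).
In Python, from cell import manip gives the robot as it stands.
- The arm moves only by the tool play_rows, never from a script. Its argument "commands" is a list of rows, each an object of numbers: "x", "y", "z": the shift along the tool's x, y, z in m; "wx", "wy", "wz": the turn, a rotation vector about the tool's x, y, z in degrees; "grip": the opening, from 0 (shut) to 1 (fully open). In form: [{"x": .., "y": .., "z": .., "wx": .., "wy": .., "wz": .., "grip": ..}, ...]. A call has 1 to 20 rows; each row shifts and turns the commanded pose from where the row before left it, along the tool's axes as they then stand; what a row does not reach is not made up. A row lasts 1/8 s, in which the tool goes at most 62.5 mm and 10.7 degrees, less where a joint would pass 70% of its speed; a pose out of reach is approached as far as the arm can. A call is refused whole if a number of a shift passes 0.0625 or a number of a turn 10.7, either way. A call with a gripper value outside its range is refused whole. The fingers move at their own pace and stop on an object; "squeeze" is the grip in N (left out, the last holds). Time passes only in rows, so rows that do not move let the fingers close. It gives the time, the measured TCP pose, the force and the opening at its end, in the units of the state.
- manip.read_state(): the state, without advancing time (a new reading comes with each control period).
- manip.camera(name): name is "scene" or "side" or "wrist"; returns (picture, depth): 384x512x3 uint8, red, green, blue; 384x512 float32, mm along the optical axis (not along the pixel's ray), 0 where there is no reading.
- manip.camera_info(name): a dict with "intrinsics" (3x3 intrinsics, pixels), "camera_from_world" (4x4, takes a point from world to camera coordinates); the wrist camera has in their place "tool_from_camera" (4x4, takes a point from camera to tool coordinates, whose origin is the TCP and whose axes are the flange's). Camera axes: x right, y up, looking along -z (the intrinsics and any distortion apply to the point x, -y, -z); pixel columns grow to the right and rows downward; lengths in mm; the calibration is good to about 2 mm. The wrist camera is an equidistant fisheye: a pixel r from the principal point sees the ray r / f radians off the axis. A picture is of the moment at which its call begins: read the wrist's pose just before it. camera_info takes no time and is no camera call.
- manip.sign_off(): hands the job in, once; it reports no verdict.
The state is a dict: "clock": time; "joints": joint angles; "qd": joint speeds; "effort": joint torques, N m; "eef_pos": TCP position; "eef_rot": TCP orientation; "wrist_force": force on the tool from outside, world axes, zero at the start; "moment": the same for the moment, N m; "finger_gap": finger opening in mm.
Only numpy, scipy, OpenCV 4.12 (cv2) and the standard library are available. Lean on these libraries where they do the work, as an engineer would, in place of code of your own. Each camera call takes 0.05 s, during which the arm holds its last target.

## Working session

There is one attempt and no reset: what is moved stays moved. The work goes in short steps, Python scripts to look and compute and a tool call to move; the robot and the scene stay as the last step left them, time stands still between calls to the robot, and variables do not carry over. Pictures are saved under pics/ and viewed, and the job is handed in when it is done.

Besides the shell and the picture viewer there is one more tool, called after "Call:" by a JSON object that holds its "name" and its "arguments". play_rows: Moves the arm, as the interface text tells. Its arguments: {"type":"object","properties":{"commands":{"type":"array"},"squeeze":{"type":"number"}},"required":["commands"]}

```bash
ls; mkdir -p pics; python3 - <<'E'
from cell import manip
import cv2, json, numpy as np
print(manip.read_state())
for n in ["scene","side","wrist"]:
    p,d=manip.camera(n); cv2.imwrite(f"pics/{n}0.png",p[:,:,::-1]); np.save(f"pics/{n}0.npy",d)
    print(n,manip.camera_info(n))
E
```

```text
pics
{'clock': 0.0, 'joints': array([-1.34458134e+00,  3.00454211e-01,  1.52162925e+00,  1.32204063e-05,
        1.32069395e+00, -6.66240451e-02]), 'qd': array([ 0.00053101, -0.0006546 , -0.00025545, -0.00014907, -0.00019581,
        0.0005249 ]), 'effort': array([-1.57579752e-04, -5.31801081e+01, -3.52733588e+01,  7.08321878e-02,
        2.44654709e-02, -7.31837417e-05]), 'eef_pos': array([ 158.68481188, -526.27253156,  168.67524596]), 'eef_rot': array([-3.14041138e+00, -9.16514861e-05,  2.92835698e-01]), 'wrist_force': array([-0.06129084, -0.77374007,  0.03538174]), 'moment': array([ 0.05138952,  0.00711436, -0.03735024]), 'finger_gap': 93.80619521696141}
scene {'intrinsics': array([[351.0220029 ,   0.        , 249.62040153],
       [  0.        , 351.0220029 , 195.72924278],
       [  0.        ,   0.        ,   1.        ]]), 'camera_from_world': array([[-4.77053989e-02,  9.98834981e-01,  7.27152567e-03,
         7.48453424e+01],
       [-5.93401944e-01, -3.41959277e-02,  8.04179564e-01,
         2.28366189e+02],
       [ 8.03491336e-01,  3.40487694e-02,  5.94341950e-01,
        
[... 480 characters left out ...]
9.11095010e-02, -6.69122774e-01,  7.37545776e-01,
        -1.40717998e+03],
       [ 0.00000000e+00,  0.00000000e+00,  0.00000000e+00,
         1.00000000e+00]])}
wrist {'intrinsics': array([[297.31863964,   0.        , 257.84404789],
       [  0.        , 297.31863964, 191.0548547 ],
       [  0.        ,   0.        ,   1.        ]]), 'tool_from_camera': array([[-8.69791260e-04,  9.63306510e-01,  2.68402330e-01,
         7.88725003e+01],
       [ 9.99999612e-01,  8.00324957e-04,  3.68225868e-04,
        -1.76171056e-01],
       [ 1.39905292e-04,  2.68402546e-01, -9.63306832e-01,
        -2.15144115e+02],
       [ 0.00000000e+00,  0.00000000e+00,  0.00000000e+00,
         1.00000000e+00]])}
```

View pics/scene0.png

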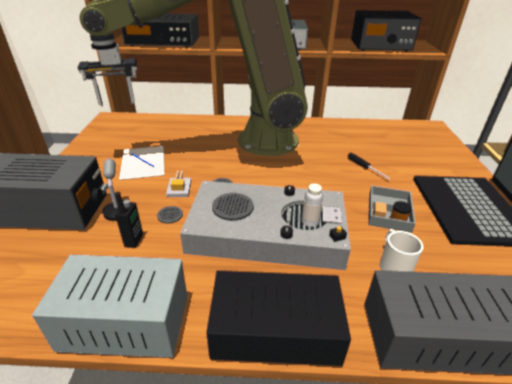

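View pics/side0.png

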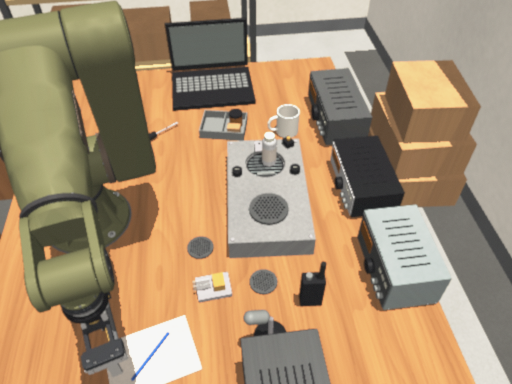

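View pics/wrist0.png

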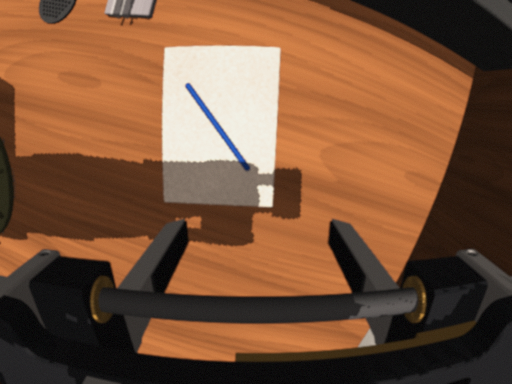

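```bash
cat > h.py <<'E'
import numpy as np, cv2
from cell import manip
def rays(n,uv):
    I=manip.camera_info(n); K=I["intrinsics"]; uv=np.atleast_2d(np.asarray(uv,float))
    x=(uv[:,0]-K[0,2])/K[0,0]; y=(uv[:,1]-K[1,2])/K[1,1]
    T=I["camera_from_world"]; R=T[:3,:3]; o=-R.T@T[:3,3]
    d=np.stack([x,-y,-np.ones_like(x)],1)   # unit depth
    return o,d@R
def plane(n,uv,z):
    o,d=rays(n,uv); return o+d*((z-o[2])/d[:,2])[:,None]
def dep(n,uv,D):
    uv=np.atleast_2d(uv); o,d=rays(n,uv); return o+d*D[uv[:,1].astype(int),uv[:,0].astype(int)][:,None]
def cloud(n,D):
    h,w=D.shape; u,v=np.meshgrid(np.arange(w),np.arange(h))
    o,d=rays(n,np.stack([u.ravel(),v.ravel()],1)); return (o+d*D.ravel()[:,None]).reshape(h,w,3)
def proj(n,P):
    I=manip.camera_info(n); K=I["intrinsics"]; T=I["camera_from_world"]
    c=np.atleast_2d(P)@T[:3,:3].T+T[:3,3]
    return np.stack([K[0,0]*c[:,0]/-c[:,2]+K[0,2],K[1,1]*-c[:,1]/-c[:,2]+K[1,2]],1)
E
python3 - <<'E'
from h import *
s=cv2.imread("pics/scene0.png"); a=s[165:285,170:440]; cv2.imwrite("pics/sceneA.png",cv2.resize(a,None,fx=2.9,fy=2.9,interpolation=cv2.INTER_CUBIC))
s=cv2.imread("pics/side0.png"); a=s[95:265,180:330]; cv2.imwrite("pics/sideA.png",cv2.resize(a,None,fx=3.5,fy=3.5,interpolation=cv2.INTER_CUBIC))
for n in ["scene","side"]:
    C=cloud(n,np.load(f"pics/{n}0.npy")); 
    m=(abs(C[:,:,2]-72)<6)&(C[:,:,0]>300)&(C[:,:,0]<800)&(abs(C[:,:,1])<350)
    k,l,st,_=cv2.connectedComponentsWithStats(m.astype(np.uint8)); i=1+np.argmax(st[1:,4])
    P=C[l==i]; r=cv2.minAreaRect(P[:,:2].astype(np.float32)); print(n,r,np.median(P[:,2]),cv2.boxPoints(r))
E
```

```text
scene ((549.90283203125, -1.5252227783203125), (421.5639953613281, 246.37136840820312), 84.96443176269531) 72.01055006566361 [[ 408.69138 -200.68118]
 [ 654.1118  -222.30621]
 [ 691.11426  197.63074]
 [ 445.69385  219.25577]]
side ((549.8465576171875, -1.912841796875), (427.70928955078125, 240.51307678222656), 85.17327117919922) 70.47723411687855 [[ 412.02216 -204.89038]
 [ 651.6823  -225.1278 ]
 [ 687.67096  201.0647 ]
 [ 448.0108   221.30212]]
```

View pics/sceneA.png

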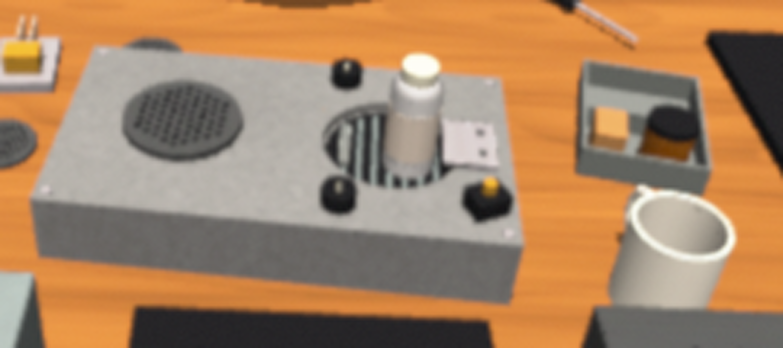

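View pics/sideA.png

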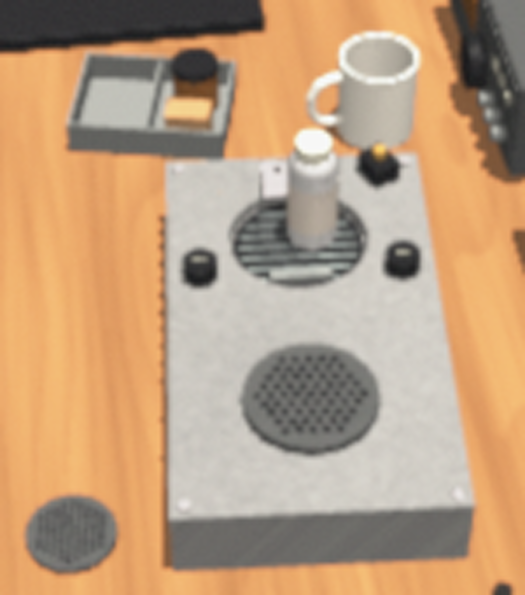

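```bash
python3 - <<'E'
from h import *
R=cv2.RETR_EXTERNAL
for n in ["scene","side"]:
    im=cv2.imread(f"pics/{n}0.png"); C=cloud(n,np.load(f"pics/{n}0.npy")); X,Y,Z=C[:,:,0],C[:,:,1],C[:,:,2]
    # can points
    m=(Z>90)&(Z<180)&(abs(X-570)<80)&(abs(Y-115)<60)
    k,l,st,_=cv2.connectedComponentsWithStats(m.astype(np.uint8)); i=1+np.argmax(st[1:,4]); P=C[l==i]
    print(n,"can n",len(P),"zmax",P[:,2].max())
    for z0,z1,r in[(95,143,23),(163,171,16)]:
        q=P[(P[:,2]>z0)&(P[:,2]<z1)]
        from scipy.optimize import least_squares
        f=least_squares(lambda c:np.hypot(q[:,0]-c[0],q[:,1]-c[1])-r,[q[:,0].mean(),q[:,1].mean()],loss='soft_l1')
        print(" body",z0,f.x,len(q),np.sqrt(2*f.cost/len(q)))
    q=P[P[:,2]>168]; print(" top",q[:,:2].mean(0),len(q))
    # grille: dark on face
    hsv=cv2.cvtColor(im,cv2.COLOR_BGR2HSV)
    m=(hsv[:,:,2]<115)&(Z>66)&(Z<90)&(abs(X-545)<90)&(Y>-170)&(Y<0)
    m=cv2.morphologyEx(m.astype(np.uint8),cv2.MORPH_CLOSE,np.ones((5,5)))
    c=max(cv2.findContours(m,R,cv2.CHAIN_APPROX_NONE)[0],key=cv2.contourArea)
    w=plane(n,c[:,0,:],82); e=cv2.fitEllipse(w[:,:2].astype(np.float32)); print(" grille",e, cv2.minEnclosingCircle(w[:,:2].astype(np.float32)))
    q=C[(abs(Z-82)<4)&(abs(X-545)<80)&(Y>-160)&(Y<-5)]; print(" by depth",(q.max(0)+q.min(0))/2,q.max(0)-q.min(0))
    # recess holes: rim
    m=(Z>0)&(Z<68)&(np.hypot(X-558.6,Y-98)<75); q=C[m]; print(" recess",len(q),q.min(0),q.max(0))
    # caddy
    b=(X>480)&(X<780)&(Y>250)&(Y<420)
    q=C[b&(Z>29)&(Z<41)]; r=cv2.minAreaRect(q[:,:2].astype(np.float32)); print(" caddy",r,len(q))
    mm=(b&(Z>27)&(Z<70)).astype(np.uint8)*255; cv2.imwrite(f"pics/cm_{n}.png",mm)
    # lip
    q=C[(abs(Z-81)<4)&(abs(X-565)<45)&(Y>135)&(Y<215)]; print(" lip",len(q),q.min(0),q.max(0))
E
```

```text
scene can n 544 zmax 174.5737180446095
 body 95 [572.76854473 113.18105371] 271 0.895994002289735
 body 163 [572.13623197 113.50086114] 41 1.3528313024145753
 top [575.5368442  112.83429953] 81
 grille ((549.134765625, -95.89275360107422), (108.44599151611328, 113.83494567871094), 99.50691223144531) ((549.1409301757812, -96.07572174072266), 58.38020706176758)
 by depth [542.71290227 -97.02110423  81.78101885] [112.62000972 113.22532462   7.38784211]
 recess 590 [491.85226699  36.72514155  57.05813079] [608.76813278 153.66009924  67.99320504]
 caddy ((597.93017578125, 351.8140869140625), (124.72828674316406, 235.89849853515625), 87.1704330444336) 427
 lip 280 [532.66798417 143.6305078   77.15804297] [597.16226574 193.52413626  84.76670719]
side can n 344 zmax 175.2376294748433
 body 95 [572.78774095 112.91956153] 172 1.3602456829113962
 body 163 [573.23812812 110.64956406] 54 2.633015029274549
 top [572.5675334  109.68327838] 58
 grille ((538.8965454101562, -106.37173461914062), (96.29366302490234, 107.50784301757812), 168.4095916748047) ((539.7242431640625, -104.3049545288086), 55.46477508544922)
 by depth [539.53932579 -99.51311886  81.97376334] [111.77648047 113.65615425   7.92101137]
 recess 669 [489.48677217  27.27500209  51.12690346] [629.46836715 165.75525007  67.97037082]
 caddy ((631.978515625, 334.5578308105469), (123.93009185791016, 305.3162841796875), 82.41908264160156) 191
 lip 61 [533.98653483 142.24922528  77.00170063] [559.43730468 191.06136425  83.10993947]
```

```bash
python3 - <<'E'
from h import *
for n,(x0,y0,x1,y1) in dict(scene=(355,175,430,240),side=(190,100,260,145)).items():
    im=cv2.imread(f"pics/{n}0.png"); D=np.load(f"pics/{n}0.npy")
    C=cloud(n,D)
    hsv=cv2.cvtColor(im,cv2.COLOR_BGR2HSV)
    m=np.zeros(D.shape,np.uint8); m[y0:y1,x0:x1]=((hsv[y0:y1,x0:x1,1]<70)&(C[y0:y1,x0:x1,2]<70))
    if n=="scene": 
        pass
    k,l,st,_=cv2.connectedComponentsWithStats(m); i=1+np.argmax(st[1:,4]); P=C[l==i]; q=P[(P[:,2]>28)&(P[:,2]<40)]
    print(n,st[i],len(q),cv2.minAreaRect(q[:,:2].astype(np.float32)), cv2.boxPoints(cv2.minAreaRect(q[:,:2].astype(np.float32))).round(1).tolist())
    a=im[y0-5:y1+10,x0-5:x1+10].copy(); a=cv2.resize(a,None,fx=8,fy=8,interpolation=cv2.INTER_CUBIC); cv2.imwrite(f"pics/cad_{n}.png",a[:600,:800])
E
```

```text
scene [ 369  186   46   48 1370] 307 ((447.2446594238281, 369.01544189453125), (119.7017822265625, 164.0442352294922), 76.94978332519531) [[353.79998779296875, 329.20001220703125], [513.5999755859375, 292.20001220703125], [540.7000122070312, 408.79998779296875], [380.8999938964844, 445.79998779296875]]
side [ 199  110   61   35 1124] 188 ((445.4461975097656, 366.60089111328125), (129.7667694091797, 159.25611877441406), 76.5658950805664) [[352.8999938964844, 322.0], [507.79998779296875, 285.0], [538.0, 411.20001220703125], [383.1000061035156, 448.20001220703125]]
```

View pics/cad_scene.png

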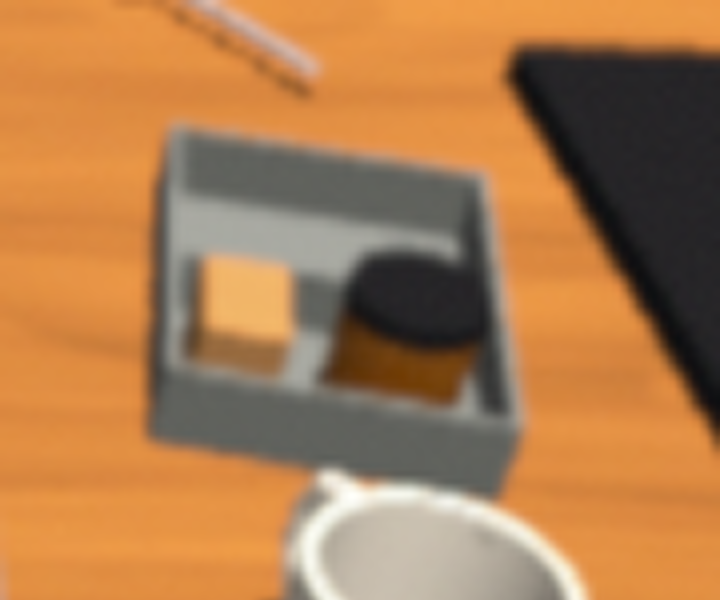

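View pics/cad_side.png

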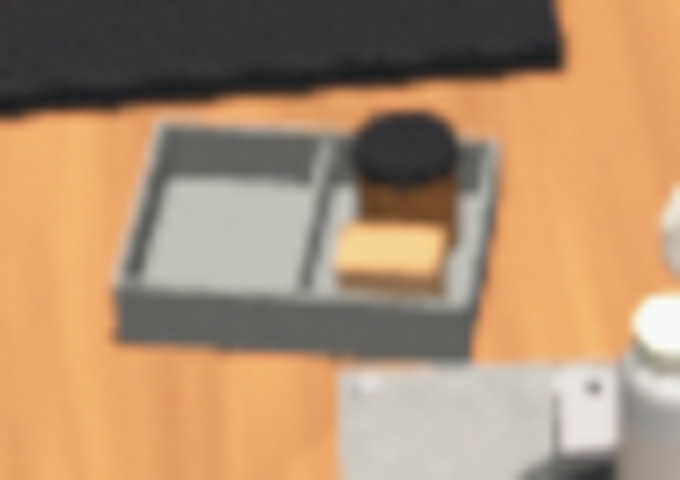

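```bash
python3 - <<'E'
from h import *
A=plane("scene",[(371.9,186.2),(410.9,192.2),(414.4,223.1),(369.4,216.9)],35)[:,:2]
B=plane("side",[(205.2,110.9),(247.1,112.5),(244,133.1),(199.7,131.5)],35)[:,:2]
for q in(A,B): print(q.round(1).tolist(),q.mean(0), cv2.minAreaRect(q.astype(np.float32)))
E
```

```text
[[362.0, 331.8], [388.1, 445.9], [536.8, 408.3], [516.7, 289.2]] [450.89050542 368.81463686] ((452.37646484375, 367.56671142578125), (120.40227508544922, 163.0514373779297), 75.83018493652344)
[[385.8, 436.1], [538.2, 405.7], [513.7, 291.8], [359.9, 321.5]] [449.38906007 363.79505225] ((449.0335388183594, 363.62664794921875), (117.48011779785156, 158.3964080810547), 78.7216796875)
```

Call:
{"name": "play_rows", "arguments": {"commands": [{"z": -0.03}, {"z": -0.04}, {"z": -0.03}, {"x": 0.02, "y": -0.017}, {"x": 0.041, "y": -0.035}, {"x": 0.041, "y": -0.035}, {"x": 0.041, "y": -0.035}, {"x": 0.041, "y": -0.035}, {"x": 0.041, "y": -0.035}, {"x": 0.041, "y": -0.035}, {"x": 0.041, "y": -0.035}, {"x": 0.041, "y": -0.035}, {"x": 0.041, "y": -0.035}, {"x": 0.041, "y": -0.035}, {"x": 0.041, "y": -0.035}, {"x": 0.041, "y": -0.035}, {"x": 0.041, "y": -0.035}, {"x": 0.028, "y": -0.02}, {}]}}

```text
$.commands[0]: bad value
```

Call:
{"name": "play_rows", "arguments": {"commands": [{"x": 0, "y": 0, "z": -0.05, "wx": 0, "wy": 0, "wz": 0, "grip": 1}, {"x": 0, "y": 0, "z": -0.05, "wx": 0, "wy": 0, "wz": 0, "grip": 1}, {"x": 0.02, "y": -0.017, "z": 0, "wx": 0, "wy": 0, "wz": 0, "grip": 1}, {"x": 0.041, "y": -0.035, "z": 0, "wx": 0, "wy": 0, "wz": 0, "grip": 1}, {"x": 0.041, "y": -0.035, "z": 0, "wx": 0, "wy": 0, "wz": 0, "grip": 1}, {"x": 0.041, "y": -0.035, "z": 0, "wx": 0, "wy": 0, "wz": 0, "grip": 1}, {"x": 0.041, "y": -0.035, "z": 0, "wx": 0, "wy": 0, "wz": 0, "grip": 1}, {"x": 0.041, "y": -0.035, "z": 0, "wx": 0, "wy": 0, "wz": 0, "grip": 1}, {"x": 0.041, "y": -0.035, "z": 0, "wx": 0, "wy": 0, "wz": 0, "grip": 1}, {"x": 0.041, "y": -0.035, "z": 0, "wx": 0, "wy": 0, "wz": 0, "grip": 1}, {"x": 0.041, "y": -0.035, "z": 0, "wx": 0, "wy": 0, "wz": 0, "grip": 1}, {"x": 0.041, "y": -0.035, "z": 0, "wx": 0, "wy": 0, "wz": 0, "grip": 1}, {"x": 0.041, "y": -0.035, "z": 0, "wx": 0, "wy": 0, "wz": 0, "grip": 1}, {"x": 0.041, "y": -0.035, "z": 0, "wx": 0, "wy": 0, "wz": 0, "grip": 1}, {"x": 0.041, "y": -0.035, "z": 0, "wx": 0, "wy": 0, "wz": 0, "grip": 1}, {"x": 0.041, "y": -0.035, "z": 0, "wx": 0, "wy": 0, "wz": 0, "grip": 1}, {"x": 0.028, "y": -0.02, "z": 0, "wx": 0, "wy": 0, "wz": 0, "grip": 1}, {"x": 0, "y": 0, "z": 0, "wx": 0, "wy": 0, "wz": 0, "grip": 1}]}}

```text
clock: 2.4
eef_pos: [573.4, 113.7, 268.0]
eef_rot: [-3.141, 0.002, 0.295]
wrist_force: [-1.1, -0.8, 0.5]
finger_gap: 94.2
```

Call:
{"name": "play_rows", "arguments": {"commands": [{"x": 0, "y": 0, "z": 0, "wx": 0, "wy": 0, "wz": -6, "grip": 1}, {"x": 0, "y": 0, "z": 0, "wx": 0, "wy": 0, "wz": -10, "grip": 1}, {"x": 0, "y": 0, "z": 0, "wx": 0, "wy": 0, "wz": -10, "grip": 1}, {"x": 0, "y": 0, "z": 0, "wx": 0, "wy": 0, "wz": -10, "grip": 1}, {"x": 0, "y": 0, "z": 0, "wx": 0, "wy": 0, "wz": -10, "grip": 1}, {"x": 0, "y": 0, "z": 0, "wx": 0, "wy": 0, "wz": -10, "grip": 1}, {"x": 0, "y": 0, "z": 0, "wx": 0, "wy": 0, "wz": -10, "grip": 1}, {"x": 0, "y": 0, "z": 0, "wx": 0, "wy": 0, "wz": -10, "grip": 1}, {"x": 0, "y": 0, "z": 0, "wx": 0, "wy": 0, "wz": -10, "grip": 1}, {"x": 0, "y": 0, "z": 0, "wx": 0, "wy": 0, "wz": -10, "grip": 1}, {"x": 0, "y": 0, "z": 0, "wx": 0, "wy": 0, "wz": -10, "grip": 1}, {"x": 0, "y": 0, "z": 0, "wx": 0, "wy": 0, "wz": -10, "grip": 1}, {"x": 0, "y": 0, "z": 0, "wx": 0, "wy": 0, "wz": -5, "grip": 1}, {"x": 0, "y": 0, "z": 0, "wx": 0, "wy": 0, "wz": 0, "grip": 1}]}}

```text
clock: 4.15
eef_pos: [572.7, 111.4, 269.4]
eef_rot: [-3.142, 0.0, 2.403]
wrist_force: [0.5, 0.4, -0.0]
finger_gap: 94.0
```

```bash
python3 - <<'E'
from h import *
s=manip.read_state(); print(s["eef_pos"],s["eef_rot"],s["joints"])
p,d=manip.camera("wrist"); cv2.imwrite("pics/w1.png",p[:,:,::-1]); np.savez("pics/w1.npz",d=d,pos=s["eef_pos"],rot=s["eef_rot"])
E
```

```text
[572.67110553 111.37272429 269.37673612] [-3.14154312e+00  8.81443107e-05  2.40323786e+00] [ 1.29357132e-01  3.24745484e-01  1.25972722e+00 -9.92781021e-05
  1.55710074e+00 -7.03083035e-01]
```

View pics/w1.png

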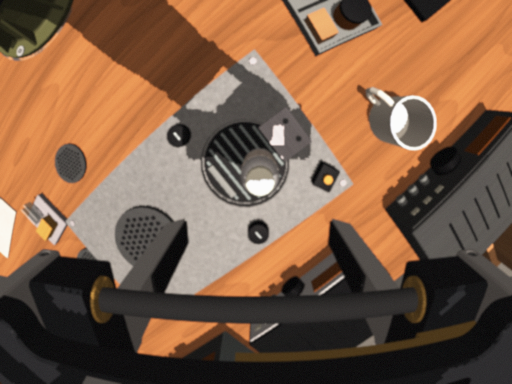

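```bash
cat >> h.py <<'E'
from scipy.spatial.transform import Rotation as Ro
def wrays(uv,pos,rot):
    I=manip.camera_info("wrist"); K=I["intrinsics"]; T=I["tool_from_camera"]; uv=np.atleast_2d(np.asarray(uv,float))
    x=(uv[:,0]-K[0,2]); y=(uv[:,1]-K[1,2]); r=np.hypot(x,y)+1e-9; th=r/K[0,0]
    d=np.stack([x/r*np.tan(th),-y/r*np.tan(th),-np.ones_like(x)],1)
    R=Ro.from_euler("xyz",rot).as_matrix(); o=R@T[:3,3]+pos
    return o,d@(R@T[:3,:3]).T
def wplane(uv,z,pos,rot):
    o,d=wrays(uv,pos,rot); return o+d*((z-o[2])/d[:,2])[:,None]
def wcloud(D,pos,rot):
    h,w=D.shape; u,v=np.meshgrid(np.arange(w),np.arange(h)); o,d=wrays(np.stack([u.ravel(),v.ravel()],1),pos,rot)
    return (o+d*D.ravel()[:,None]).reshape(h,w,3)
E
python3 - <<'E'
from h import *
f=np.load("pics/w1.npz"); im=cv2.imread("pics/w1.png"); a=(f["pos"],f["rot"]); C=wcloud(f["d"],*a); Z=C[:,:,2]
print("med face z",np.median(Z[(Z>60)&(Z<80)]))
print("screws",wplane([(253,61),(344,184),(71,223)],72,*a)[:,:2].round(1).tolist())
print("knobs top",wplane([(178,136),(258,231)],92,*a)[:,:2].round(1).tolist(), np.array([C[136,178],C[231,258]]).round(1).tolist())
print("cap",C[182,262],wplane([(262,186)],172,*a))
sub=im[100:240,190:340]; cv2.imwrite("pics/w1a.png",cv2.resize(sub,None,fx=4,fy=4,interpolation=cv2.INTER_CUBIC))
m=(Z<70)&(Z>50)&(np.hypot(C[:,:,0]-559,C[:,:,1]-98)<72); P=C[m]; print("recess",len(P),(P.min(0)+P.max(0))/2,np.ptp(P,0),cv2.minEnclosingCircle(P[:,:2].astype(np.float32)))
m=(Z>140)&(Z<180); P=C[m]; P=P[(abs(P[:,0]-573)<40)&(abs(P[:,1]-113)<40)]; q=P[P[:,2]>168]; print("cap",q.mean(0),len(q),np.ptp(q,0))
# face box
m=((abs(Z-72)<4)).astype(np.uint8); k,l,st,_=cv2.connectedComponentsWithStats(m); i=1+np.argmax(st[1:,4]); P=C[l==i]; print(cv2.minAreaRect(P[:,:2].astype(np.float32)))
E
```

```text
med face z 71.54841690126494
screws [[460.1, 206.0], [678.0, 187.9], [424.7, -191.2]]
knobs top [[466.8, 63.0], [640.4, 50.8]] [[466.6, 62.6, 90.1], [640.5, 50.8, 91.9]]
cap [575.45746752 115.83677592 171.63968443] [[578.70574482 112.88979524 172.        ]]
recess 4122 [558.18052613  92.46703287  63.7551612 ] [133.98720223 125.8725009   12.47486509] ((558.5462036132812, 97.49217987060547), 71.72187042236328)
cap [572.81883807 114.09979884 171.68971182] 644 [30.63701724 31.28281181  6.0837995 ]
((550.1931762695312, -0.89947509765625), (421.8249816894531, 241.51266479492188), 85.31744384765625)
```

View pics/w1a.png

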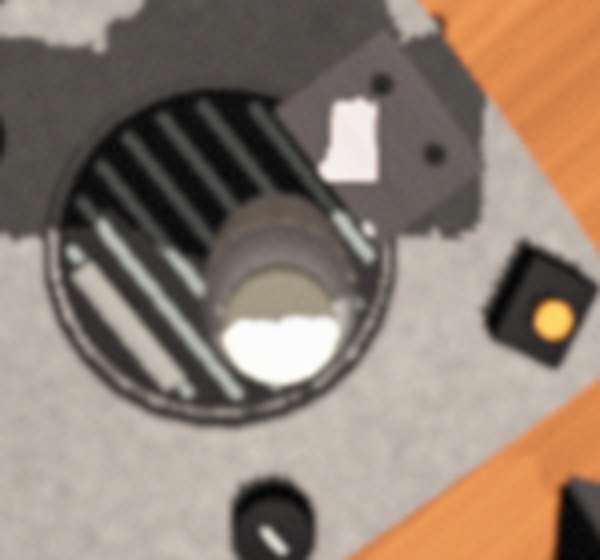

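Call:
{"name": "play_rows", "arguments": {"commands": [{"x": 0.0014, "y": 0.0017, "z": 0.03, "wx": 0, "wy": 0, "wz": 0, "grip": 1}, {"x": 0, "y": 0, "z": 0.04, "wx": 0, "wy": 0, "wz": 0, "grip": 1}, {"x": 0, "y": 0, "z": 0.04, "wx": 0, "wy": 0, "wz": 0, "grip": 1}, {"x": 0, "y": 0, "z": 0.03, "wx": 0, "wy": 0, "wz": 0, "grip": 1}, {"x": 0, "y": 0, "z": 0.017, "wx": 0, "wy": 0, "wz": 0, "grip": 1}, {"x": 0, "y": 0, "z": 0, "wx": 0, "wy": 0, "wz": 0, "grip": 1}, {"x": 0, "y": 0, "z": 0, "wx": 0, "wy": 0, "wz": 0, "grip": 0.3}, {"x": 0, "y": 0, "z": 0, "wx": 0, "wy": 0, "wz": 0, "grip": 0.3}, {"x": 0, "y": 0, "z": 0, "wx": 0, "wy": 0, "wz": 0, "grip": 0.3}, {"x": 0, "y": 0, "z": 0, "wx": 0, "wy": 0, "wz": 0, "grip": 0.3}, {"x": 0, "y": 0, "z": 0, "wx": 0, "wy": 0, "wz": 0, "grip": 0.3}, {"x": 0, "y": 0, "z": 0, "wx": 0, "wy": 0, "wz": 0, "grip": 0.3}], "squeeze": 25}}

```text
clock: 5.7
eef_pos: [573.1, 114.3, 112.3]
eef_rot: [-3.142, 0.0, 2.405]
wrist_force: [0.7, -0.2, 0.9]
finger_gap: 42.7
```

Call:
{"name": "play_rows", "arguments": {"commands": [{"x": 0, "y": 0, "z": 0, "wx": 0, "wy": 0, "wz": 0, "grip": 0.3}, {"x": 0, "y": 0, "z": -0.01, "wx": 0, "wy": 0, "wz": 0, "grip": 0.3}, {"x": 0, "y": 0, "z": -0.02, "wx": 0, "wy": 0, "wz": 0, "grip": 0.3}, {"x": 0, "y": 0, "z": 0, "wx": 0, "wy": 0, "wz": 0, "grip": 0.3}]}}

```text
clock: 6.2
eef_pos: [573.9, 114.5, 143.9]
eef_rot: [3.139, 0.002, 2.405]
wrist_force: [0.3, -0.2, -2.1]
finger_gap: 31.8
```

```bash
python3 - <<'E'
from h import *
s=manip.read_state(); print(s["eef_pos"],s["wrist_force"],s["finger_gap"])
p,d=manip.camera("side"); a=p[80:240,180:340,::-1]; b=manip.camera("wrist")[0][:,:,::-1]
cv2.imwrite("pics/g1.png",np.hstack([cv2.resize(a,(384,384),interpolation=cv2.INTER_CUBIC),b[:,100:500]]))
E
```

```text
[573.85639737 114.52387115 143.85236169] [ 0.28016247 -0.16000593 -2.110161  ] 31.755664009162235
```

View pics/g1.png

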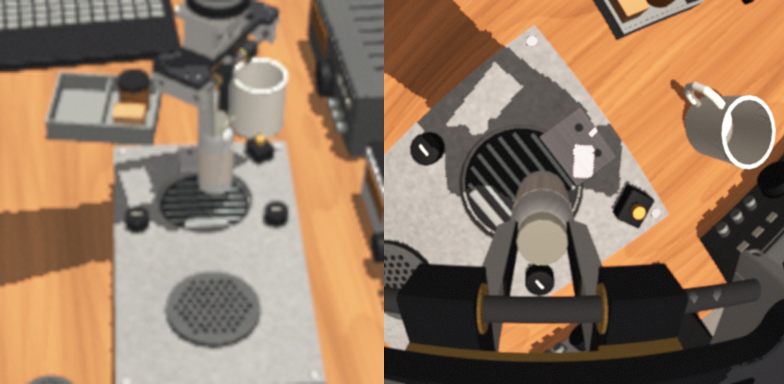

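```bash
python3 - <<'E'
from h import *
s=manip.read_state();a=(s["eef_pos"],s["eef_rot"])
p,d=manip.camera("wrist"); C=wcloud(d,*a); print("cap px",C[239,442+0-100-0] if 0 else C[240,640-384+100-0].round(1), [C[y,256+0].round(0).tolist() for y in (190,200,210,220,230,240,250,260)])
p,d=manip.camera("scene"); C=cloud("scene",d); cv2.imwrite("pics/g2.png",cv2.resize(p[120:260,240:400,::-1],None,fx=4,fy=4,interpolation=cv2.INTER_CUBIC))
print(manip.read_state()["finger_gap"],manip.read_state()["wrist_force"])
E
```

```text
cap px [7.313e+02 1.532e+02 3.000e-01] [[556.0, 129.0, 153.0], [558.0, 127.0, 171.0], [561.0, 124.0, 178.0], [562.0, 124.0, 192.0], [566.0, 120.0, 194.0], [571.0, 115.0, 194.0], [576.0, 111.0, 194.0], [582.0, 106.0, 193.0]]
31.456810814360395 [-0.2757524   0.38692384 -0.71618784]
```

View pics/g2.png

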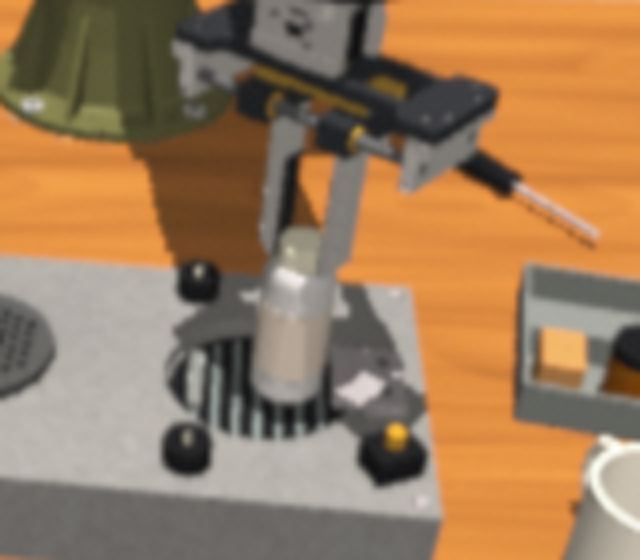

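```bash
python3 - <<'E'
from h import *
s=manip.read_state();a=(s["eef_pos"],s["eef_rot"]); print(s["clock"],a,s["finger_gap"])
p,d=manip.camera("scene"); C=cloud("scene",d)
m=(np.hypot(C[:,:,0]-573,C[:,:,1]-114)<50)&(C[:,:,2]>76)&(C[:,:,2]<260)
P=C[m]
for z in range(76,250,6):
    q=P[(P[:,2]>=z)&(P[:,2]<z+6)]
    if len(q): print(z,len(q),q[:,0].min().round(),q[:,0].max().round(),q[:,1].min().round(1),q[:,1].max().round(1))
print(proj("scene",[a[0],a[0]+[0,0,19]]))
b=p[120:260,240:400,::-1].copy(); 
for u,v in proj("scene",[a[0],a[0]+[0,0,19]]): cv2.circle(b,(int(u-240),int(v-120)),1,(0,0,255),-1)
cv2.imwrite("pics/g3.png",cv2.resize(b,None,fx=4,fy=4,interpolation=cv2.INTER_NEAREST))
p,d=manip.camera("wrist"); C=wcloud(d,*a); m=(C[:,:,2]>180)&(C[:,:,2]<210)&(np.hypot(C[:,:,0]-573,C[:,:,1]-114)<40);print(np.percentile(C[m][:,2],[5,50,95]),C[m].mean(0))
E
```

```text
6.4 (array([572.74457568, 114.34300505, 141.43291993]), array([-3.14064727e+00, -8.17123328e-04,  2.40465839e+00])) 31.456810814360395
76 76 542.0 596.0 92.8 163.7
82 44 539.0 596.0 92.1 162.5
88 26 579.0 597.0 91.8 132.1
94 36 578.0 597.0 91.0 135.2
100 29 577.0 597.0 90.8 133.9
106 33 572.0 598.0 90.0 136.2
112 35 581.0 598.0 91.7 132.3
118 33 581.0 597.0 90.9 134.2
124 35 578.0 597.0 90.7 133.3
130 36 577.0 598.0 90.1 136.2
136 30 573.0 597.0 89.9 134.8
142 41 578.0 598.0 91.5 133.7
148 34 575.0 597.0 91.0 136.0
154 35 576.0 597.0 90.3 135.3
160 42 575.0 598.0 90.2 133.7
166 47 562.0 597.0 91.4 133.4
172 53 568.0 595.0 93.5 132.7
178 29 565.0 593.0 91.4 120.9
184 47 561.0 598.0 88.6 140.2
190 99 558.0 597.0 87.9 139.2
196 30 559.0 599.0 87.5 138.7
202 36 555.0 599.0 86.9 139.9
208 34 559.0 600.0 88.3 139.4
214 36 558.0 599.0 88.1 137.7
220 33 557.0 598.0 87.4 140.2
226 37 556.0 599.0 86.8 139.2
232 37 557.0 600.0 88.4 140.2
238 35 556.0 600.0 88.0 139.6
244 37 553.0 600.0 87.5 139.1
[[313.65928968 196.38794759]
 [314.53531385 190.30756784]]
[184.09470854 192.92715269 206.76271185] [570.42953411 117.40013985 193.72435362]
```

View pics/g3.png

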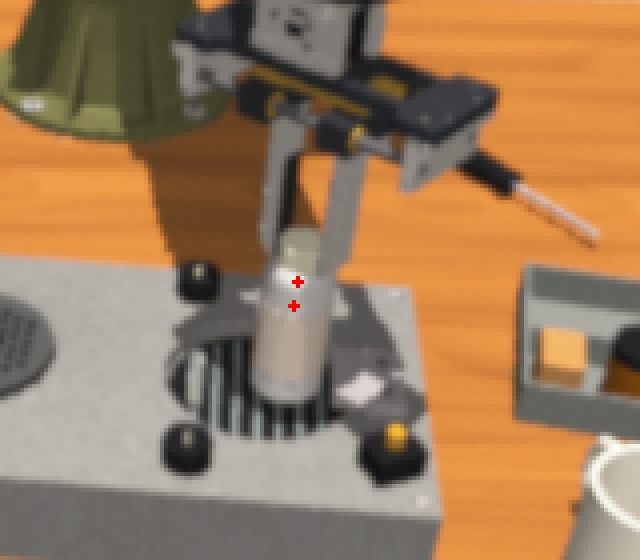

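```bash
python3 - <<'E'
from h import *
f=np.load("pics/w1.npz"); C=wcloud(f["d"],f["pos"],f["rot"]); R=Ro.from_euler("xyz",f["rot"]).as_matrix()
T=(C-f["pos"])@R
for uv in [(180,224),(180,230),(176,235),(165,250),(340,224),(340,230),(344,240),(355,255),(150,280),(380,290)]: print(uv,T[uv[1],uv[0]].round(1))
T0=T[(T[:,:,2]<10)&(T[:,:,2]>-120)&(abs(T[:,:,1])<80)]; print(T0[:,2].max())
s=manip.read_state();a=(s["eef_pos"],s["eef_rot"]); R=Ro.from_euler("xyz",a[1]).as_matrix()
p,d=manip.camera("wrist"); T=(wcloud(d,*a)-a[0])@R
b=p[150:350,150:370,::-1]; cv2.imwrite("pics/g4.png",cv2.resize(b,None,fx=3,fy=3,interpolation=cv2.INTER_CUBIC))
for v in range(200,300,8): print(v,[ (u,T[v,u].round(0).tolist()) for u in (206,214,222,256,296,304,312)])
tip=lambda y,z:a[0]+R@np.array([0,y,z]); print(proj("scene",[tip(16,0),tip(16,-19),tip(16,-40),tip(-16,0),tip(-16,-19)]))
E
```

```text
(180, 224) [  8.9 -48.5 -44.6]
(180, 230) [  8.2 -46.6 -52.6]
(176, 235) [  7.8 -47.4 -59.5]
(165, 250) [  8.9 -47.6 -81.3]
(340, 224) [  9.3  52.3 -46. ]
(340, 230) [  9.6  49.6 -56.2]
(344, 240) [  8.6  48.8 -68.4]
(355, 255) [  9.5  49.1 -88.4]
(150, 280) [   5.9  -48.1 -106.2]
(380, 290) [  27.9   37.2 -145.7]
-35.41313877768986
200 [(206, [-15.0, -54.0, 83.0]), (214, [-15.0, -46.0, 82.0]), (222, [-14.0, -37.0, 81.0]), (256, [20.0, -1.0, -30.0]), (296, [-13.0, 40.0, 78.0]), (304, [-11.0, 48.0, 71.0]), (312, [-11.0, 56.0, 70.0])]
208 [(206, [-21.0, -53.0, 73.0]), (214, [-23.0, -46.0, 81.0]), (222, [-23.0, -37.0, 80.0]), (256, [17.0, -1.0, -36.0]), (296, [-20.0, 40.0, 70.0]), (304, [-19.0, 48.0, 69.0]), (312, [-20.0, 56.0, 70.0])]
216 [(206, [-30.0, -54.0, 74.0]), (214, [-30.0, -45.0, 74.0]), (222, [-32.0, -38.0, 82.0]), (256, [15.0, -0.0, -47.0]), (296, [-28.0, 40.0, 70.0]), (304, [-28.0, 48.0, 70.0]), (312, [-28.0, 56.0, 69.0])]
224 [(206, [-42.0, -56.0, 81.0]), (214, [9.0, -26.0, -45.0]), (222, [9.0, -22.0, -45.0]), (256, [12.0, -0.0, -51.0]), (296, [10.0, 24.0, -46.0]), (304, [
[... 1319 characters left out ...]
222, [7.0, -15.0, -105.0]), (256, [-92.0, -1.0, 49.0]), (296, [7.0, 17.0, -106.0]), (304, [9.0, 20.0, -109.0]), (312, [10.0, 23.0, -110.0])]
288 [(206, [9.0, -20.0, -115.0]), (214, [9.0, -17.0, -115.0]), (222, [3.0, -15.0, -106.0]), (256, [-102.0, -1.0, 50.0]), (296, [3.0, 18.0, -105.0]), (304, [9.0, 19.0, -115.0]), (312, [9.0, 23.0, -115.0])]
296 [(206, [28.0, -14.0, -146.0]), (214, [28.0, -12.0, -146.0]), (222, [28.0, -9.0, -146.0]), (256, [27.0, 0.0, -145.0]), (296, [29.0, 11.0, -147.0]), (304, [27.0, 14.0, -145.0]), (312, [27.0, 16.0, -146.0])]
[[318.82116084 199.07590806]
 [319.77537635 192.97106007]
 [320.85926079 186.03662058]
 [308.6121138  193.71350182]
 [309.41718974 187.6644835 ]]
```

View pics/g4.png

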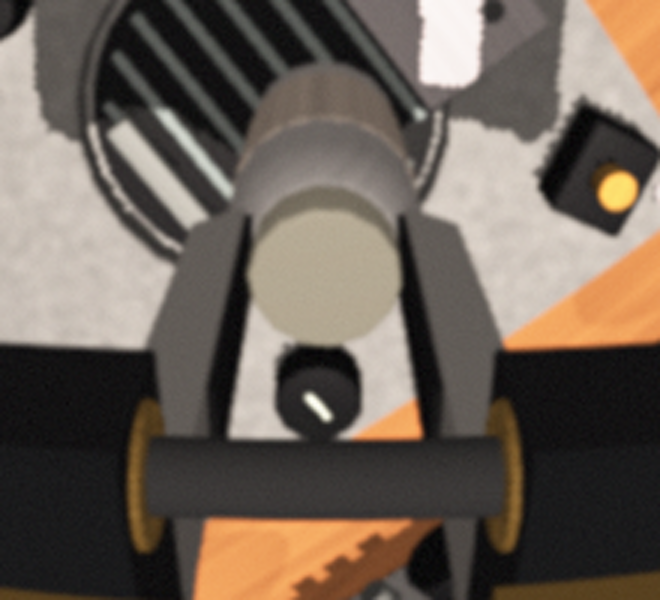

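Call:
{"name": "play_rows", "arguments": {"commands": [{"x": 0, "y": 0, "z": 0.008, "wx": 0, "wy": 0, "wz": 0, "grip": 0.3}, {"x": 0, "y": 0, "z": 0.008, "wx": 0, "wy": 0, "wz": 0, "grip": 0.3}, {"x": 0, "y": 0, "z": 0.003, "wx": 0, "wy": 0, "wz": 0, "grip": 0.3}, {"x": 0, "y": 0, "z": 0, "wx": 0, "wy": 0, "wz": 0, "grip": 0.3}]}}

```text
clock: 7.05
eef_pos: [573.0, 114.4, 122.9]
eef_rot: [-3.141, -0.0, 2.405]
wrist_force: [-0.8, -1.3, -1.1]
finger_gap: 31.0
```

```bash
python3 - <<'E'
from h import *
s=manip.read_state();a=(s["eef_pos"],s["eef_rot"]); print(s["clock"],a,s["finger_gap"],s["wrist_force"])
p,d=manip.camera("wrist"); C=wcloud(d,*a); m=(C[:,:,2]>150)&(C[:,:,2]<210)&(np.hypot(C[:,:,0]-573,C[:,:,1]-114)<14);print(np.percentile(C[m][:,2],[5,50,95]),C[m].mean(0))
E
```

```text
7.05 (array([573.00990181, 114.36878463, 122.93123861]), array([-3.14122219e+00, -3.40639093e-04,  2.40459167e+00])) 30.981371844634744 [-0.84339059 -1.2698738  -1.12025478]
[173.46655478 174.44074971 175.41915202] [572.71590528 114.3128882  174.42383838]
```

Call:
{"name": "play_rows", "arguments": {"commands": [{"x": 0, "y": 0, "z": 0.0015, "wx": 0, "wy": 0, "wz": 0, "grip": 0.3}, {"x": 0, "y": 0, "z": 0.001, "wx": 0, "wy": 0, "wz": 0, "grip": 0.3}, {"x": 0, "y": 0, "z": 0, "wx": 0, "wy": 0, "wz": 0, "grip": 0.3}, {"x": 0, "y": 0, "z": 0, "wx": 0, "wy": 0, "wz": 0, "grip": 0.45}, {"x": 0, "y": 0, "z": 0, "wx": 0, "wy": 0, "wz": 0, "grip": 1}, {"x": 0, "y": 0, "z": 0, "wx": 0, "wy": 0, "wz": 0, "grip": 1}, {"x": 0, "y": 0, "z": 0, "wx": 0, "wy": 0, "wz": 0, "grip": 1}, {"x": 0, "y": 0, "z": 0, "wx": 0, "wy": 0, "wz": 0, "grip": 1}, {"x": 0, "y": 0, "z": 0, "wx": 0, "wy": 0, "wz": 0, "grip": 1}]}}

```text
clock: 8.22
eef_pos: [573.1, 114.4, 120.7]
eef_rot: [-3.142, -0.0, 2.405]
wrist_force: [0.3, 0.3, -0.2]
finger_gap: 87.6
```

```bash
python3 - <<'E'
from h import *
s=manip.read_state();a=(s["eef_pos"],s["eef_rot"]); print(s["clock"],a,s["finger_gap"],s["wrist_force"])
p,d=manip.camera("wrist"); cv2.imwrite("pics/w2.png",p[:,:,::-1]); C=wcloud(d,*a); m=(C[:,:,2]>165)&(C[:,:,2]<180)&(np.hypot(C[:,:,0]-573,C[:,:,1]-114)<25);print(np.percentile(C[m][:,2],[5,50,95]),C[m].mean(0),np.ptp(C[m],0))
E
```

```text
8.225 (array([573.11212289, 114.36253741, 120.72369776]), array([-3.14158534e+00, -1.50588269e-05,  2.40461514e+00])) 87.5528683775497 [ 0.34668264  0.33758019 -0.23437636]
[168.90490926 171.53824056 172.53391824] [572.49961349 115.74826216 171.30570367] [31.5071583  31.01825407  8.47218495]
```

View pics/w2.png

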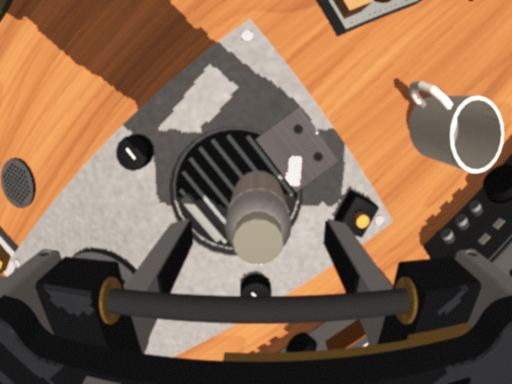

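Call:
{"name": "play_rows", "arguments": {"commands": [{"x": 0, "y": 0, "z": 0.02, "wx": 0, "wy": 0, "wz": 0, "grip": 1}, {"x": 0, "y": 0, "z": 0.018, "wx": 0, "wy": 0, "wz": 0, "grip": 1}, {"x": 0, "y": 0, "z": 0, "wx": 0, "wy": 0, "wz": 0, "grip": 1}, {"x": 0, "y": 0, "z": 0, "wx": 0, "wy": 0, "wz": 0, "grip": 0.4}, {"x": 0, "y": 0, "z": 0, "wx": 0, "wy": 0, "wz": 0, "grip": 0.4}, {"x": 0, "y": 0, "z": 0, "wx": 0, "wy": 0, "wz": 0, "grip": 0.4}, {"x": 0, "y": 0, "z": 0, "wx": 0, "wy": 0, "wz": 0, "grip": 0.4}, {"x": 0, "y": 0, "z": 0, "wx": 0, "wy": 0, "wz": 0, "grip": 0.4}, {"x": 0, "y": 0, "z": 0, "wx": 0, "wy": 0, "wz": 0, "grip": 0.4}, {"x": 0, "y": 0, "z": 0, "wx": 0, "wy": 0, "wz": 0, "grip": 0.4}, {"x": 0, "y": 0, "z": 0, "wx": 0, "wy": 0, "wz": 0, "grip": 0.4}], "squeeze": 30}}

```text
clock: 9.65
eef_pos: [573.1, 114.4, 82.8]
eef_rot: [3.142, 0.0, 2.405]
wrist_force: [-0.9, -0.6, 1.4]
finger_gap: 45.5
```

Call:
{"name": "play_rows", "arguments": {"commands": [{"x": 0, "y": 0, "z": -0.01, "wx": 0, "wy": 0, "wz": 0, "grip": 0.4}, {"x": 0, "y": 0, "z": -0.025, "wx": 0, "wy": 0, "wz": 0, "grip": 0.4}, {"x": 0, "y": 0, "z": -0.03, "wx": 0, "wy": 0, "wz": 0, "grip": 0.4}, {"x": 0.015, "y": 0.004, "z": -0.01, "wx": 0, "wy": 0, "wz": 0, "grip": 0.4}, {"x": 0.035, "y": 0.01, "z": 0, "wx": 0, "wy": 0, "wz": -3, "grip": 0.4}, {"x": 0, "y": 0, "z": 0, "wx": 0, "wy": 0, "wz": 0, "grip": 0.4}]}}

```text
clock: 10.4
eef_pos: [543.9, 160.5, 157.4]
eef_rot: [-3.141, -0.001, 2.46]
wrist_force: [0.7, -0.4, -0.4]
finger_gap: 45.7
```

```bash
python3 - <<'E'
from h import *
s=manip.read_state();a=(s["eef_pos"],s["eef_rot"]); print(s["clock"],a,s["finger_gap"],s["wrist_force"])
p,d=manip.camera("wrist"); cv2.imwrite("pics/w3.png",p[:,:,::-1]); np.savez("pics/w3.npz",d=d,pos=a[0],rot=a[1]); C=wcloud(d,*a)
R=Ro.from_euler("xyz",a[1]).as_matrix(); T=(C-a[0])@R
m=(np.hypot(T[:,:,0],T[:,:,1])<26)&(T[:,:,2]>-100)&(T[:,:,2]<-80); print("cap top tool",np.median(T[m],0))
for n in ["side"]:
    q=manip.camera(n)[0]; cv2.imwrite("pics/s3.png",cv2.resize(q[60:260,160:360,::-1],(600,600),interpolation=cv2.INTER_CUBIC))
E
```

```text
10.4 (array([543.91153146, 160.47504803, 157.36868172]), array([-3.14112181e+00, -7.94684322e-04,  2.46008969e+00])) 45.67011718807544 [ 0.74226962 -0.3610719  -0.38533285]
cap top tool [  3.20328833   0.23965858 -88.75290851]
```

View pics/w3.png

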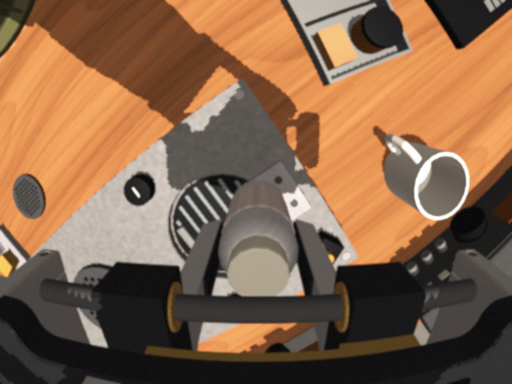

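View pics/s3.png

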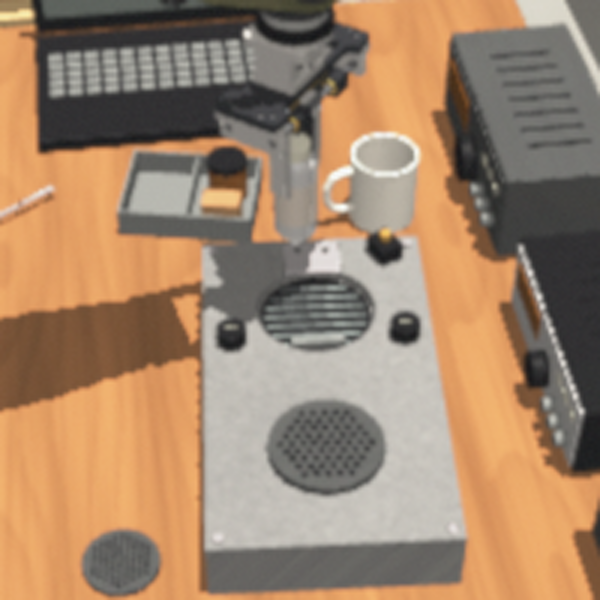

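Call:
{"name": "play_rows", "arguments": {"commands": [{"x": 0.02, "y": 0.007, "z": 0, "wx": 0, "wy": 0, "wz": 0, "grip": 0.4}, {"x": 0.04, "y": 0.014, "z": 0, "wx": 0, "wy": 0, "wz": 0, "grip": 0.4}, {"x": 0.04, "y": 0.014, "z": 0, "wx": 0, "wy": 0, "wz": 0, "grip": 0.4}, {"x": 0.04, "y": 0.014, "z": 0, "wx": 0, "wy": 0, "wz": 0, "grip": 0.4}, {"x": 0.04, "y": 0.014, "z": 0, "wx": 0, "wy": 0, "wz": 0, "grip": 0.4}, {"x": 0.04, "y": 0.014, "z": 0, "wx": 0, "wy": 0, "wz": 0, "grip": 0.4}, {"x": 0.02, "y": 0.006, "z": 0, "wx": 0, "wy": 0, "wz": 0, "grip": 0.4}, {"x": 0, "y": 0, "z": 0, "wx": 0, "wy": 0, "wz": -6, "grip": 0.4}, {"x": 0, "y": 0, "z": 0, "wx": 0, "wy": 0, "wz": -8, "grip": 0.4}, {"x": 0, "y": 0, "z": 0, "wx": 0, "wy": 0, "wz": -8, "grip": 0.4}, {"x": 0, "y": 0, "z": 0, "wx": 0, "wy": 0, "wz": -4, "grip": 0.4}, {"x": 0, "y": 0, "z": 0, "wx": 0, "wy": 0, "wz": 0, "grip": 0.4}]}}

```text
clock: 12.0
eef_pos: [411.6, 374.6, 157.5]
eef_rot: [-3.141, -0.0, 2.91]
wrist_force: [-0.2, -0.0, -1.3]
finger_gap: 45.5
```

```bash
python3 - <<'E'
from h import *
s=manip.read_state();a=(s["eef_pos"],s["eef_rot"]); print(s["clock"],a,s["finger_gap"],s["wrist_force"])
p,d=manip.camera("wrist"); cv2.imwrite("pics/w4.png",p[:,:,::-1]); np.savez("pics/w4.npz",d=d,pos=a[0],rot=a[1])
E
```

```text
12.0 (array([411.5961712 , 374.60037564, 157.54814652]), array([-3.14136569e+00, -3.17783815e-04,  2.90991017e+00])) 45.5075298386992 [-0.185267   -0.04856601 -1.29147586]
```

View pics/w4.png

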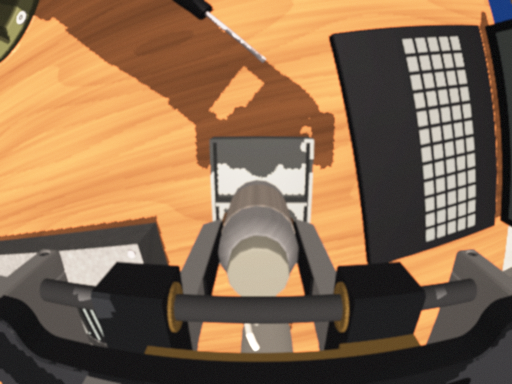

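```bash
python3 - <<'E'
from h import *
f=np.load("pics/w4.npz"); im=cv2.imread("pics/w4.png"); a=(f["pos"],f["rot"]); R=Ro.from_euler("xyz",a[1]).as_matrix(); D=f["d"]
cv2.imwrite("pics/w4a.png",cv2.resize(im[120:240,190:340],None,fx=5,fy=5,interpolation=cv2.INTER_CUBIC))
C=wcloud(D,*a); T=(C-a[0])@R
m=(abs(C[:,:,2]-35)<4); k,l,st,_=cv2.connectedComponentsWithStats(m.astype(np.uint8)); 
for i in range(1,k):
    if st[i,4]>30: q=T[l==i]; print(st[i],q.min(0).round(1),q.max(0).round(1))
m=(abs(C[:,:,2]-4)<3.0)&(T[:,:,0]<120)&(abs(T[:,:,1])<70); 
q=T[m]; print("floor?",q.min(0).round(1),q.max(0).round(1))
E
```

```text
[ 0  0 11 22 78] [ 255.4 -397.1  118.8] [ 286.2 -377.3  126.7]
[493  23  19 204 557] [-75.6 339.7 118.5] [235.9 413.1 126.5]
[ 209  138  105   85 1014] [-55.9 -56.  120.2] [ 46.4  65.2 126.5]
[  0 231 159  34 357] [-119.8 -454.   118.6] [ -70.5 -135.2  126.6]
[253 326  40  18 132] [-259.3   -6.9  118.5] [-224.2   53.1  126.3]
floor? [-311.4  -69.2  150.6] [119.8  70.  156.6]
```

View pics/w4a.png

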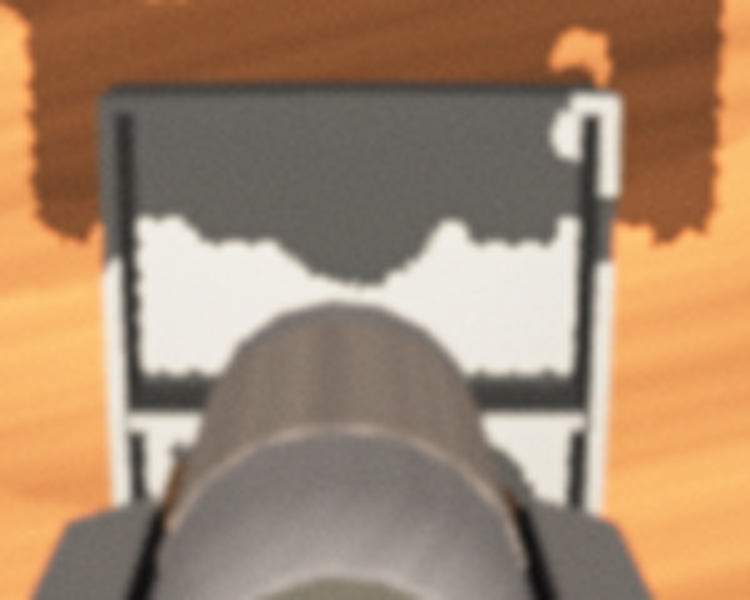

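```bash
python3 - <<'E'
from h import *
f=np.load("pics/w4.npz"); a=(f["pos"],f["rot"]); R=Ro.from_euler("xyz",a[1]).as_matrix()
uv=[(210.6,138.6),(313.8,138.6),(216,202.4),(306,202.4)]
print(((wplane(uv,35,*a)-a[0])@R).round(1))
E
```

```text
[[ 45.9 -53.5 122.6]
 [ 46.   64.8 122.5]
 [-30.6 -49.8 122.5]
 [-30.7  58.4 122.5]]
```

Call:
{"name": "play_rows", "arguments": {"commands": [{"x": 0.005, "y": 0.005, "z": 0.01, "wx": 0, "wy": 0, "wz": 0, "grip": 0.4}, {"x": 0, "y": 0, "z": 0.03, "wx": 0, "wy": 0, "wz": 0, "grip": 0.4}, {"x": 0, "y": 0, "z": 0.03, "wx": 0, "wy": 0, "wz": 0, "grip": 0.4}, {"x": 0, "y": 0, "z": 0.03, "wx": 0, "wy": 0, "wz": 0, "grip": 0.4}, {"x": 0, "y": 0, "z": 0.018, "wx": 0, "wy": 0, "wz": 0, "grip": 0.4}, {"x": 0, "y": 0, "z": 0.006, "wx": 0, "wy": 0, "wz": 0, "grip": 0.4}, {"x": 0, "y": 0, "z": 0.003, "wx": 0, "wy": 0, "wz": 0, "grip": 0.4}, {"x": 0, "y": 0, "z": 0.001, "wx": 0, "wy": 0, "wz": 0, "grip": 0.4}, {"x": 0, "y": 0, "z": 0, "wx": 0, "wy": 0, "wz": 0, "grip": 0.4}]}}

```text
clock: 13.18
eef_pos: [408.6, 380.6, 30.3]
eef_rot: [3.141, 0.001, 2.911]
wrist_force: [-0.4, -0.5, -0.8]
finger_gap: 45.7
```

```bash
python3 - <<'E'
from h import *
s=manip.read_state();a=(s["eef_pos"],s["eef_rot"]); print(s["clock"],a,s["finger_gap"],s["wrist_force"])
p,d=manip.camera("wrist"); cv2.imwrite("pics/w5.png",p[:,:,::-1]); C=wcloud(d,*a); m=(np.hypot(C[:,:,0]-a[0][0],C[:,:,1]-a[0][1])<14)&(C[:,:,2]<135);print(np.percentile(C[m][:,2],[5,50,95]))
E
```

```text
13.175 (array([408.58640394, 380.59804775,  30.3111855 ]), array([3.14085721e+00, 5.57688580e-04, 2.91066489e+00])) 45.73768657867006 [-0.41105203 -0.51462486 -0.83297334]
[118.21564028 119.17472577 120.10016694]
```

View pics/w5.png

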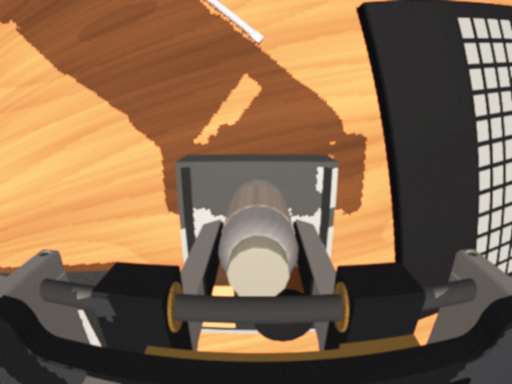

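Call:
{"name": "play_rows", "arguments": {"commands": [{"x": 0, "y": 0, "z": 0.002, "wx": 0, "wy": 0, "wz": 0, "grip": 0.4}, {"x": 0, "y": 0, "z": 0.001, "wx": 0, "wy": 0, "wz": 0, "grip": 0.4}, {"x": 0, "y": 0, "z": 0.0005, "wx": 0, "wy": 0, "wz": 0, "grip": 0.4}, {"x": 0, "y": 0, "z": 0, "wx": 0, "wy": 0, "wz": 0, "grip": 0.4}, {"x": 0, "y": 0, "z": 0, "wx": 0, "wy": 0, "wz": 0, "grip": 0.4}]}}

```text
clock: 13.85
eef_pos: [408.5, 380.4, 26.8]
eef_rot: [3.141, 0.0, 2.911]
wrist_force: [-1.9, -1.9, 5.1]
finger_gap: 45.2
```

Contact (5 N up). Release, then rise.

Call:
{"name": "play_rows", "arguments": {"commands": [{"x": 0, "y": 0, "z": 0, "wx": 0, "wy": 0, "wz": 0, "grip": 0.55}, {"x": 0, "y": 0, "z": 0, "wx": 0, "wy": 0, "wz": 0, "grip": 0.8}, {"x": 0, "y": 0, "z": 0, "wx": 0, "wy": 0, "wz": 0, "grip": 0.9}, {"x": 0, "y": 0, "z": 0, "wx": 0, "wy": 0, "wz": 0, "grip": 0.9}, {"x": 0, "y": 0, "z": 0, "wx": 0, "wy": 0, "wz": 0, "grip": 0.9}, {"x": 0, "y": 0, "z": -0.02, "wx": 0, "wy": 0, "wz": 0, "grip": 0.9}, {"x": 0, "y": 0, "z": -0.04, "wx": 0, "wy": 0, "wz": 0, "grip": 0.9}, {"x": 0, "y": 0, "z": -0.05, "wx": 0, "wy": 0, "wz": 0, "grip": 0.9}, {"x": 0, "y": 0, "z": -0.05, "wx": 0, "wy": 0, "wz": 0, "grip": 0.9}, {"x": 0, "y": 0, "z": 0, "wx": 0, "wy": 0, "wz": 0, "grip": 0.9}]}}

```text
clock: 15.1
eef_pos: [409.5, 381.4, 190.1]
eef_rot: [3.136, 0.004, 2.911]
wrist_force: [0.8, -0.3, -0.8]
finger_gap: 84.9
```

```bash
python3 - <<'E'
from h import *
s=manip.read_state();a=(s["eef_pos"],s["eef_rot"]); print(s["clock"],a,s["finger_gap"],s["joints"])
p,d=manip.camera("wrist"); C=wcloud(d,*a); m=(np.hypot(C[:,:,0]-a[0][0],C[:,:,1]-a[0][1])<30)&(C[:,:,2]<130)&(C[:,:,2]>110);print(np.percentile(C[m][:,2],[5,50,95]),C[m].mean(0),np.ptp(C[m],0))
cv2.imwrite("pics/w6.png",p[:,:,::-1])
E
```

```text
15.1 (array([409.50262923, 381.3980605 , 190.12538375]), array([3.13621919, 0.00406438, 2.91082338])) 84.8637732238773 [ 6.84398286e-01  3.01529190e-01  1.47000806e+00  5.55115632e-05
  1.36331818e+00 -6.55650940e-01]
[114.16980362 115.72198528 116.95189505] [408.6303958  380.36855654 115.62635427] [31.03364407 31.20966875  7.81134798]
```

View pics/w6.png

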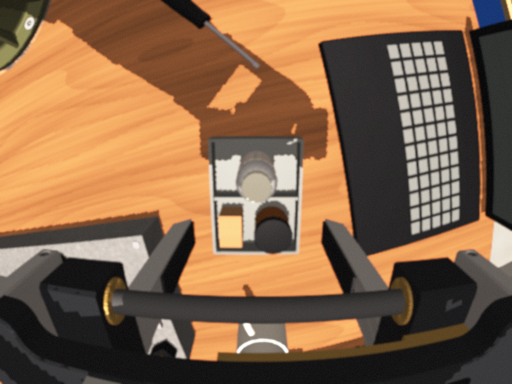

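Call:
{"name": "play_rows", "arguments": {"commands": [{"x": 0, "y": 0, "z": 0, "wx": 0, "wy": 0, "wz": 6.6, "grip": 0.64}, {"x": 0, "y": 0, "z": 0, "wx": 0, "wy": 0, "wz": 10, "grip": 0.64}, {"x": 0, "y": 0, "z": 0, "wx": 0, "wy": 0, "wz": 10, "grip": 0.64}, {"x": 0, "y": 0, "z": 0, "wx": 0, "wy": 0, "wz": 10, "grip": 0.64}, {"x": 0, "y": 0, "z": 0, "wx": 0, "wy": 0, "wz": 10, "grip": 0.64}, {"x": 0, "y": 0, "z": 0, "wx": 0, "wy": 0, "wz": 10, "grip": 0.64}, {"x": 0, "y": 0, "z": 0, "wx": 0, "wy": 0, "wz": 10, "grip": 0.64}, {"x": 0, "y": 0, "z": 0, "wx": 0, "wy": 0, "wz": 10, "grip": 0.64}, {"x": 0, "y": 0, "z": 0, "wx": 0, "wy": 0, "wz": 5, "grip": 0.64}, {"x": 0, "y": 0, "z": 0, "wx": 0, "wy": 0, "wz": 0, "grip": 0.64}]}}

```text
clock: 16.4
eef_pos: [408.0, 380.1, 184.9]
eef_rot: [-3.14, 0.002, 1.487]
wrist_force: [0.6, -0.3, -0.3]
finger_gap: 60.2
```

Call:
{"name": "play_rows", "arguments": {"commands": [{"x": -0.025, "y": 0.008, "z": 0, "wx": 0, "wy": 0, "wz": 0, "grip": 0.64}, {"x": -0.045, "y": 0.0143, "z": 0, "wx": 0, "wy": 0, "wz": 0, "grip": 0.64}, {"x": -0.045, "y": 0.0143, "z": 0, "wx": 0, "wy": 0, "wz": 0, "grip": 0.64}, {"x": -0.045, "y": 0.0143, "z": 0, "wx": 0, "wy": 0, "wz": 0, "grip": 0.64}, {"x": -0.045, "y": 0.0143, "z": 0, "wx": 0, "wy": 0, "wz": 0, "grip": 0.64}, {"x": -0.045, "y": 0.0143, "z": 0, "wx": 0, "wy": 0, "wz": 0, "grip": 0.64}, {"x": -0.045, "y": 0.0143, "z": 0, "wx": 0, "wy": 0, "wz": 0, "grip": 0.64}, {"x": -0.045, "y": 0.0143, "z": 0, "wx": 0, "wy": 0, "wz": 0, "grip": 0.64}, {"x": -0.045, "y": 0.0143, "z": 0, "wx": 0, "wy": 0, "wz": 0, "grip": 0.64}, {"x": -0.045, "y": 0.0143, "z": 0, "wx": 0, "wy": 0, "wz": 0, "grip": 0.64}, {"x": -0.045, "y": 0.0143, "z": 0, "wx": 0, "wy": 0, "wz": 0, "grip": 0.64}, {"x": -0.045, "y": 0.0143, "z": 0, "wx": 0, "wy": 0, "wz": 0, "grip": 0.64}, {"x": -0.02, "y": 0.007, "z": 0, "wx": 0, "wy": 0, "wz": 0, "grip": 0.64}, {"x": 0, "y": 0, "z": 0, "wx": 0, "wy": 0, "wz": 0, "grip": 0.64}]}}

```text
clock: 18.15
eef_pos: [534.4, -172.5, 185.4]
eef_rot: [-3.14, -0.001, 1.486]
wrist_force: [-0.3, 0.5, -0.4]
finger_gap: 60.0
```

```bash
python3 - <<'E'
from h import *
s=manip.read_state();a=(s["eef_pos"],s["eef_rot"]); print(s["clock"],a,s["finger_gap"],s["joints"])
p,d=manip.camera("wrist"); np.savez("pics/w7.npz",d=d,pos=a[0],rot=a[1])
cv2.imwrite("pics/w7.png",p[:,:,::-1])
E
```

```text
18.15 (array([ 534.42715464, -172.50966002,  185.44733748]), array([-3.14035954e+00, -5.08276868e-04,  1.48636946e+00])) 59.98222312674902 [-3.77525846e-01  3.14778160e-01  1.46365999e+00  1.33152988e-04
  1.36448188e+00 -2.93126657e-01]
```

View pics/w7.png

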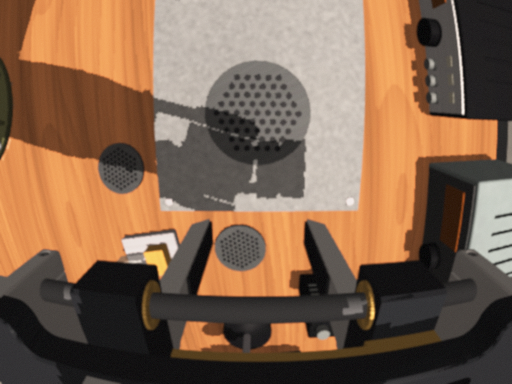

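```bash
python3 - <<'E'
from h import *
f=np.load("pics/w7.npz"); im=cv2.imread("pics/w7.png"); a=(f["pos"],f["rot"]); R=Ro.from_euler("xyz",a[1]).as_matrix()
C=wcloud(f["d"],*a); T=(C-a[0])@R
m=((abs(C[:,:,2]-82)<3.5)&(T[:,:,0]<170)&(abs(T[:,:,1])<80)).astype(np.uint8); k,l,st,_=cv2.connectedComponentsWithStats(m); i=1+np.argmax(st[1:,4]); P=C[l==i]
c,r=cv2.minEnclosingCircle(P[:,:2].astype(np.float32)); print("grille",c,r,P.mean(0),np.ptp(P,0)); gw=np.array([*c,82]); print("tool",(gw-a[0])@R)
print("edges tool",((wplane([(158,140),(364,140),(160,200),(360,200),(200,211),(320,211)],72,*a)-a[0])@R).round(1).tolist())
print("screws",wplane([(169,202),(350,202)],72,*a).round(1).tolist())
F=(T[:,:,2]<20)&(T[:,:,2]>-80)&(abs(T[:,:,1])<60); print("tip zmax",np.sort(T[F][:,2])[-5:])
E
```

```text
grille (540.2808837890625, -96.42816925048828) 57.382572174072266 [540.66037985 -96.23790162  81.79507107] [113.23870563 113.67548068   5.93794718]
tool [ 76.25153668  -0.45520431 103.48674774]
edges tool [[48.0, -114.0, 113.6], [48.1, 122.9, 113.3], [-24.0, -117.1, 113.6], [-24.2, 123.6, 113.3], [-37.5, -68.1, 113.5], [-37.6, 74.4, 113.3]]
screws [[426.7, -189.9, 72.0], [642.6, -208.3, 72.0]]
tip zmax [-35.82701774 -35.69166394 -35.67199445 -35.37812428 -35.34329367]
```

Call:
{"name": "play_rows", "arguments": {"commands": [{"x": 0, "y": 0.002, "z": 0.03, "wx": 0, "wy": 0, "wz": 0, "grip": 0.64}, {"x": 0, "y": 0, "z": 0.05, "wx": 0, "wy": 0, "wz": 0, "grip": 0.64}, {"x": 0, "y": 0, "z": 0.04, "wx": 0, "wy": 0, "wz": 0, "grip": 0.64}, {"x": 0, "y": 0, "z": 0.02, "wx": 0, "wy": 0, "wz": 0, "grip": 0.64}, {"x": 0, "y": 0, "z": 0.003, "wx": 0, "wy": 0, "wz": 0, "grip": 0.64}, {"x": 0, "y": 0, "z": 0, "wx": 0, "wy": 0, "wz": 0, "grip": 0.64}]}}

```text
clock: 18.95
eef_pos: [537.0, -171.7, 44.2]
eef_rot: [3.141, 0.0, 1.488]
wrist_force: [0.5, 0.2, 1.0]
finger_gap: 60.1
```

```bash
python3 - <<'E'
from h import *
s=manip.read_state();a=(s["eef_pos"],s["eef_rot"]); print(s["clock"],a,s["finger_gap"],s["wrist_force"])
p,d=manip.camera("wrist"); np.savez("pics/w8.npz",d=d,pos=a[0],rot=a[1]); R=Ro.from_euler("xyz",a[1]).as_matrix()
cv2.imwrite("pics/w8.png",p[:,:,::-1]); T=(wcloud(d,*a)-a[0])@R
F=(T[:,:,2]<20)&(T[:,:,2]>-80)&(abs(T[:,:,1])<60); print("face tool z",np.median(T[150:170,240:270,2]))
q=manip.camera("side")[0]; cv2.imwrite("pics/s8.png",cv2.resize(q[130:260,200:340,::-1],None,fx=4,fy=4,interpolation=cv2.INTER_CUBIC))
E
```

```text
18.95 (array([ 537.03167076, -171.69626323,   44.16481018]), array([3.14058173e+00, 2.47870802e-04, 1.48770940e+00])) 60.07816842158817 [0.54531123 0.16814467 1.02462849]
face tool z -37.73877319224599
```

View pics/w8.png

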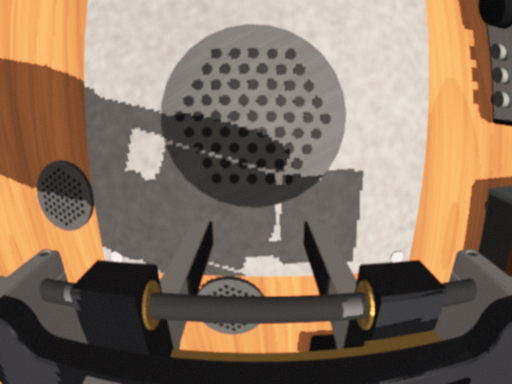

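View pics/s8.png

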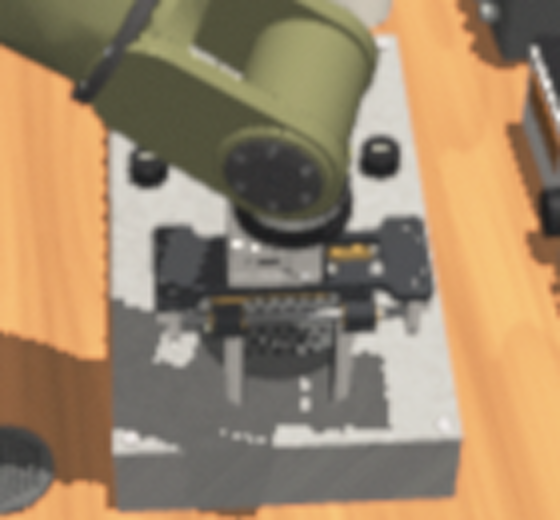

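Call:
{"name": "play_rows", "arguments": {"commands": [{"x": 0, "y": 0, "z": 0.004, "wx": 0, "wy": 0, "wz": 0, "grip": 0.64}, {"x": 0, "y": 0, "z": 0.001, "wx": 0, "wy": 0, "wz": 0, "grip": 0.64}, {"x": 0, "y": 0, "z": 0, "wx": 0, "wy": 0, "wz": 0, "grip": 0.64}]}}

```text
clock: 19.42
eef_pos: [536.6, -172.4, 38.3]
eef_rot: [-3.142, -0.0, 1.487]
wrist_force: [0.5, -0.4, -0.2]
finger_gap: 60.1
```

Call:
{"name": "play_rows", "arguments": {"commands": [{"x": 0, "y": 0, "z": 0.001, "wx": 0, "wy": 0, "wz": 0, "grip": 0.64}, {"x": 0, "y": 0, "z": 0.001, "wx": 0, "wy": 0, "wz": 0, "grip": 0.64}, {"x": 0, "y": 0, "z": 0, "wx": 0, "wy": 0, "wz": 0, "grip": 0.64}]}}

```text
clock: 19.8
eef_pos: [536.6, -172.4, 36.2]
eef_rot: [-3.142, -0.0, 1.486]
wrist_force: [-0.1, 0.1, 0.4]
finger_gap: 60.6
```

Call:
{"name": "play_rows", "arguments": {"commands": [{"x": 0, "y": 0, "z": 0.001, "wx": 0, "wy": 0, "wz": 0, "grip": 0.64}, {"x": 0, "y": 0, "z": 0, "wx": 0, "wy": 0, "wz": 0, "grip": 0.64}]}}

```text
clock: 20.05
eef_pos: [536.7, -172.4, 36.0]
eef_rot: [3.141, 0.0, 1.487]
wrist_force: [-4.2, 2.0, 9.8]
finger_gap: 60.4
```

Call:
{"name": "play_rows", "arguments": {"commands": [{"x": 0, "y": 0, "z": 0.001, "wx": 0, "wy": 0, "wz": 0, "grip": 0.64}, {"x": 0, "y": 0, "z": 0, "wx": 0, "wy": 0, "wz": 0, "grip": 0.64}]}}

```text
clock: 20.3
eef_pos: [536.7, -172.4, 36.0]
eef_rot: [3.141, 0.0, 1.487]
wrist_force: [-9.5, 3.4, 20.1]
finger_gap: 59.9
```

Call:
{"name": "play_rows", "arguments": {"commands": [{"x": 0, "y": 0, "z": -0.005, "wx": 0, "wy": 0, "wz": 0, "grip": 0.64}, {"x": 0.01, "y": 0, "z": 0, "wx": 0, "wy": 0, "wz": 0, "grip": 0.64}, {"x": 0.006, "y": 0, "z": 0, "wx": 0, "wy": 0, "wz": 0, "grip": 0.64}, {"x": 0.01, "y": 0, "z": 0, "wx": 0, "wy": 0, "wz": 0, "grip": 0.64}, {"x": 0.014, "y": 0, "z": 0, "wx": 0, "wy": 0, "wz": 0, "grip": 0.64}, {"x": 0.018, "y": 0, "z": 0, "wx": 0, "wy": 0, "wz": 0, "grip": 0.64}, {"x": 0.018, "y": 0, "z": 0, "wx": 0, "wy": 0, "wz": 0, "grip": 0.64}, {"x": 0.018, "y": 0, "z": 0, "wx": 0, "wy": 0, "wz": 0, "grip": 0.64}, {"x": 0.018, "y": 0, "z": 0, "wx": 0, "wy": 0, "wz": 0, "grip": 0.64}, {"x": 0.014, "y": 0, "z": 0, "wx": 0, "wy": 0, "wz": 0, "grip": 0.64}, {"x": 0.01, "y": 0, "z": 0, "wx": 0, "wy": 0, "wz": 0, "grip": 0.64}, {"x": 0.006, "y": 0, "z": 0, "wx": 0, "wy": 0, "wz": 0, "grip": 0.64}, {"x": 0, "y": 0, "z": 0, "wx": 0, "wy": 0, "wz": 0, "grip": 0.64}]}}

```text
clock: 21.92
eef_pos: [548.6, -30.6, 39.3]
eef_rot: [3.141, -0.0, 1.487]
wrist_force: [0.1, -0.4, 0.5]
finger_gap: 60.3
```

```bash
cat > g.py <<'E'
from h import *
import sys
tag=sys.argv[1]
s=manip.read_state();a=(s["eef_pos"],s["eef_rot"]); print(s["clock"],a,s["finger_gap"],s["wrist_force"])
p,d=manip.camera("wrist"); np.savez(f"pics/{tag}.npz",d=d,pos=a[0],rot=a[1]); R=Ro.from_euler("xyz",a[1]).as_matrix()
cv2.imwrite(f"pics/{tag}.png",p[:,:,::-1]); C=wcloud(d,*a); T=(C-a[0])@R
m=((abs(C[:,:,2]-82)<3.5)&(T[:,:,0]<125)&(abs(T[:,:,1])<70)&(T[:,:,0]>5)).astype(np.uint8); k,l,st,_=cv2.connectedComponentsWithStats(m); i=1+np.argmax(st[1:,4]); P=C[l==i]
c,r=cv2.minEnclosingCircle(P[:,:2].astype(np.float32)); gw=np.array([*c,82]); print("grille",c,r,"ptp",np.ptp(P,0),"tool",((gw-a[0])@R).round(1))
m=((C[:,:,2]<67)&(C[:,:,2]>54)&(T[:,:,0]<260)&(abs(T[:,:,1])<80)&(T[:,:,0]>40)).astype(np.uint8); k,l,st,_=cv2.connectedComponentsWithStats(m); i=1+np.argmax(st[1:,4]); P=C[l==i]
c,r=cv2.minEnclosingCircle(P[:,:2].astype(np.float32)); gw=np.array([*c,60]); print("recess",c,r,"tool",((gw-a[0])@R).round(1))
E
python3 g.py w9
```

```text
21.925 (array([548.62552619, -30.60234734,  39.27907211]), array([ 3.14149248e+00, -1.72507536e-04,  1.48677587e+00])) 60.25511292822568 [ 0.10435006 -0.42451258  0.49173848]
grille (554.2825927734375, 23.281356811523438) 60.81772232055664 ptp [113.59043042 111.6796218    6.91927914] tool [ 54.2   1.1 -42.7]
recess (558.6419677734375, 100.05142974853516) 63.667049407958984 tool [131.   -1.  -20.7]
```

View pics/w9.png

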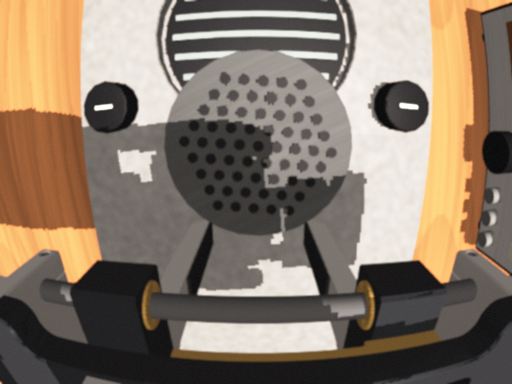

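```bash
python3 - <<'E'
from h import *
f=np.load("pics/w9.npz"); a=(f["pos"],f["rot"]); R=Ro.from_euler("xyz",a[1]).as_matrix(); t=lambda uv,z:((wplane(uv,z,*a)-a[0])@R).round(1).tolist()
print("grille px L R near far",t([(166,142),(351,142),(258,235),(258,51)],82))
print("knobs",t([(104,107),(408,106)],92))
print("recess rim L/R",t([(160,40),(355,40)],72))
im=cv2.imread("pics/w9.png"); hsv=cv2.cvtColor(im,cv2.COLOR_BGR2HSV)
E
```

```text
grille px L R near far [[61.1, -54.4, -42.7], [61.0, 56.5, -42.7], [1.7, 0.6, -42.7], [113.4, 0.7, -42.7]]
knobs [[85.0, -90.3, -52.7], [85.2, 88.9, -52.7]]
recess rim L/R [[126.1, -60.7, -32.7], [125.9, 61.5, -32.7]]
```

Call:
{"name": "play_rows", "arguments": {"commands": [{"x": 0.008, "y": 0, "z": 0, "wx": 0, "wy": 0, "wz": 0, "grip": 0.64}, {"x": 0.01, "y": 0, "z": 0, "wx": 0, "wy": 0, "wz": 0, "grip": 0.64}, {"x": 0.01, "y": 0, "z": 0, "wx": 0, "wy": 0, "wz": 0, "grip": 0.64}, {"x": 0.01, "y": 0, "z": 0, "wx": 0, "wy": 0, "wz": 0, "grip": 0.64}, {"x": 0.008, "y": 0, "z": 0, "wx": 0, "wy": 0, "wz": 0, "grip": 0.64}, {"x": 0.005, "y": 0, "z": 0, "wx": 0, "wy": 0, "wz": 0, "grip": 0.64}, {"x": 0.003, "y": 0, "z": 0, "wx": 0, "wy": 0, "wz": 0, "grip": 0.64}, {"x": 0, "y": 0, "z": 0, "wx": 0, "wy": 0, "wz": 0, "grip": 0.64}]}}

```text
clock: 22.98
eef_pos: [553.1, 23.2, 39.2]
eef_rot: [-3.142, -0.0, 1.487]
wrist_force: [-0.2, 0.7, 0.6]
finger_gap: 60.2
```

```bash
python3 g.py w10
```

```text
22.975 (array([553.08735514,  23.18885676,  39.21350191]), array([-3.14155267e+00, -2.66625550e-04,  1.48666674e+00])) 60.18703424934083 [-0.15926925  0.66497025  0.58153556]
grille (558.5780029296875, 77.77265930175781) 56.45395278930664 ptp [112.59208369  52.78552546   6.992544  ] tool [ 54.9   0.9 -42.8]
recess (558.4369506835938, 100.1071548461914) 63.61042785644531 tool [ 77.1  -1.1 -20.8]
```

View pics/w10.png

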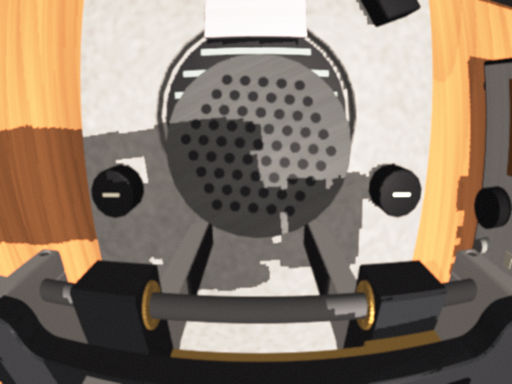

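Call:
{"name": "play_rows", "arguments": {"commands": [{"x": -0.005, "y": 0, "z": 0, "wx": 0, "wy": 0, "wz": 0, "grip": 0.64}, {"x": -0.003, "y": 0, "z": 0, "wx": 0, "wy": 0, "wz": 0, "grip": 0.64}, {"x": 0, "y": 0, "z": 0, "wx": 0, "wy": 0, "wz": 0, "grip": 0.64}]}}

```text
clock: 23.4
eef_pos: [552.4, 14.6, 39.2]
eef_rot: [-3.142, -0.0, 1.486]
wrist_force: [0.7, -0.4, 0.5]
finger_gap: 60.6
```

```bash
python3 g.py w11; python3 - <<'E'
from h import *
f=np.load("pics/w11.npz"); a=(f["pos"],f["rot"]); R=Ro.from_euler("xyz",a[1]).as_matrix(); C=wcloud(f["d"],*a); T=(C-a[0])@R
for v in range(45,245,15): print(v,T[v,258].round(1),C[v,258,2].round(1))
m=(T[:,:,0]>10)&(T[:,:,0]<125)&(abs(T[:,:,1])<40)&(C[:,:,2]>60); P=T[20:235,230:290].reshape(-1,3)
E
```

```text
23.4 (array([552.38028699,  14.61715204,  39.22530437]), array([-3.14151607e+00, -3.30172045e-05,  1.48596455e+00])) 60.57059670763569 [ 0.71653572 -0.44579567  0.53214133]
grille (558.5667724609375, 79.10114288330078) 56.36709213256836 ptp [112.70259069  52.40422294   6.99908286] tool [ 64.8   0.7 -42.8]
recess (558.7525024414062, 99.2671127319336) 63.553627014160156 tool [ 84.9  -0.8 -20.8]
45 [119.5   0.7 -31.6] 70.9
60 [109.5   0.7 -34. ] 73.2
75 [100.2   0.7 -34.2] 73.4
90 [ 90.9   0.7 -35.6] 74.9
105 [ 81.7   0.7 -37.6] 76.8
120 [ 72.9   0.7 -39.7] 78.9
135 [ 64.    0.7 -40. ] 79.2
150 [ 55.4   0.7 -42.3] 81.6
165 [ 46.8   0.7 -44.4] 83.6
180 [ 37.9   0.7 -45. ] 84.2
195 [ 29.1   0.7 -46.1] 85.4
210 [ 20.1   0.6 -47.3] 86.5
225 [  4.8   0.6 -33.4] 72.6
240 [ -6.5   0.6 -32.6] 71.9
```

View pics/w11.png

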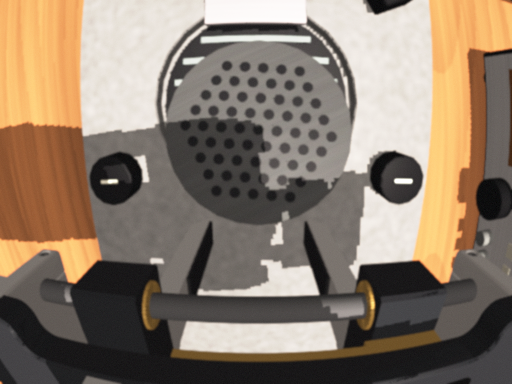

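Call:
{"name": "play_rows", "arguments": {"commands": [{"x": 0.005, "y": 0, "z": 0, "wx": 0, "wy": 0, "wz": 0, "grip": 0.64}, {"x": 0.005, "y": 0, "z": 0, "wx": 0, "wy": 0, "wz": 0, "grip": 0.64}, {"x": 0.005, "y": 0, "z": 0, "wx": 0, "wy": 0, "wz": 0, "grip": 0.64}, {"x": 0.005, "y": 0, "z": 0, "wx": 0, "wy": 0, "wz": 0, "grip": 0.64}, {"x": 0.004, "y": 0, "z": 0, "wx": 0, "wy": 0, "wz": 0, "grip": 0.64}, {"x": 0.003, "y": 0, "z": 0, "wx": 0, "wy": 0, "wz": 0, "grip": 0.64}, {"x": 0, "y": 0, "z": 0, "wx": 0, "wy": 0, "wz": 0, "grip": 0.64}]}}

```text
clock: 24.32
eef_pos: [554.7, 42.1, 39.3]
eef_rot: [3.142, -0.0, 1.487]
wrist_force: [-0.0, 0.0, -1.0]
finger_gap: 59.9
```

```bash
cat > q.py <<'E'
from h import *
import sys
f=np.load(f"pics/{sys.argv[1]}.npz"); a=(f["pos"],f["rot"]); R=Ro.from_euler("xyz",a[1]).as_matrix(); C=wcloud(f["d"],*a); T=(C-a[0])@R
for v in range(15,245,10): print(v,T[v,258].round(1),C[v,258,2].round(1),C[v,230,2].round(1),C[v,290,2].round(1))
E
python3 g.py w12; python3 q.py w12
```

```text
24.325 (array([554.72225683,  42.13641961,  39.2619817 ]), array([ 3.14155489e+00, -1.43442358e-04,  1.48680009e+00])) 59.868619642175666 [-0.01680293  0.03722789 -1.01532596]
grille (563.3900756835938, 156.27255249023438) 31.265111923217773 ptp [60.62831133 25.31204696  4.81452752] tool [114.5  -0.9 -42.7]
recess (513.7160034179688, 121.38417053222656) 37.975669860839844 tool [ 75.5 -47.5 -20.7]
15 [136.1   0.7 -41.9] 81.2 81.0 80.7
25 [129.4   0.7 -42.8] 82.1 80.0 80.2
35 [123.7   0.7 -40.7] 80.0 81.7 80.4
45 [117.4   0.7 -41.2] 80.5 81.1 80.3
55 [111.2   0.7 -41.9] 81.1 79.5 81.6
65 [105.2   0.7 -41.5] 80.8 81.1 80.1
75 [100.4   0.7 -32.2] 71.4 69.2 71.0
85 [ 94.2   0.7 -31.5] 70.8 70.9 71.7
95 [ 88.    0.7 -33. ] 72.3 72.8 71.9
105 [ 81.8   0.7 -33.1] 72.4 72.6 72.3
115 [ 75.7   0.7 -33.9] 73.1 72.4 72.6
125 [ 69.6   0.7 -34.1] 73.3 74.0 74.5
135 [ 63.6   0.7 -35.3] 74.6 74.9 75.4
145 [ 57.7   0.7 -36.9] 76.2 74.9 76.5
155 [ 51.5   0.7 -36.1] 75.4 74.7 75.5
165 [ 45.6   0.7 -38. ] 77.3 76.1 75.7
175 [ 39.3   0.7 -37.3] 76.6 76.6 77.0
185 [ 33.4   0.7 -39. ] 78.2 77.7 77.1
195 [ 26.9   0.7 -38.8] 78.0 78.7 77.9
205 [ 20.6   0.6 -39.3] 78.6 78.8 78.7
215 [ 14.1   0.6 -39.7] 78.9 79.5 79.7
225 [  8.1   0.6 -41.5] 80.8 79.3 80.4
235 [ -5.4   0.6 -26.9] 66.2 69.7 72.6
```

View pics/w12.png

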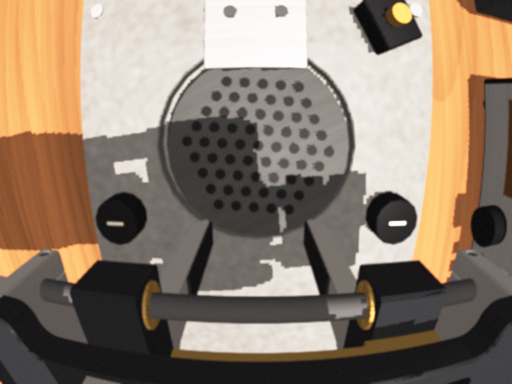

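Call:
{"name": "play_rows", "arguments": {"commands": [{"x": -0.004, "y": 0, "z": 0, "wx": 0, "wy": 0, "wz": 0, "grip": 0.64}, {"x": 0, "y": 0, "z": -0.012, "wx": 0, "wy": 0, "wz": 0, "grip": 0.64}, {"x": 0, "y": 0, "z": -0.018, "wx": 0, "wy": 0, "wz": 0, "grip": 0.3}, {"x": 0.008, "y": 0, "z": 0, "wx": 0, "wy": 0, "wz": 0, "grip": 0}, {"x": 0.01, "y": 0, "z": 0, "wx": 0, "wy": 0, "wz": 0, "grip": 0}, {"x": 0, "y": 0, "z": 0, "wx": 0, "wy": 0, "wz": 0, "grip": 0}, {"x": 0, "y": 0, "z": 0, "wx": 0, "wy": 0, "wz": 0, "grip": 0}, {"x": 0, "y": 0, "z": 0, "wx": 0, "wy": 0, "wz": 0, "grip": 0}, {"x": 0, "y": 0, "z": 0, "wx": 0, "wy": 0, "wz": 0, "grip": 0}], "squeeze": 10}}

```text
clock: 25.5
eef_pos: [555.8, 55.7, 69.2]
eef_rot: [-3.141, 0.0, 1.486]
wrist_force: [-0.4, 0.4, 0.6]
finger_gap: 0.1
```

```bash
python3 g.py w13|head -1; python3 q.py w13
```

```text
25.5 (array([555.83098774,  55.70362209,  69.15617434]), array([-3.14142785e+00,  3.11199542e-05,  1.48638710e+00])) 0.13351251526992391 [-0.42373216  0.39104382  0.56267674]
15 [149.1   0.8  -2.7] 71.9 73.2 71.6
25 [141.    0.8  -3.5] 72.7 72.0 71.5
35 [131.2   0.8 -11.8] 81.0 81.5 81.4
45 [123.9   0.7 -11.9] 81.0 82.0 81.3
55 [116.8   0.7 -12.2] 81.3 80.9 80.5
65 [109.8   0.7 -11.5] 80.6 80.7 81.8
75 [103.    0.7 -10.7] 79.9 81.2 80.1
85 [ 95.9   0.7 -12.2] 81.4 80.7 81.3
95 [89.6  0.7 -0.8] 69.9 69.8 70.0
105 [82.4  0.7 -2.5] 71.6 72.0 71.3
115 [75.2  0.7 -4. ] 73.2 72.3 71.0
125 [68.1  0.7 -3.5] 72.6 73.3 72.9
135 [61.1  0.7 -5.5] 74.6 73.3 74.2
145 [54.   0.7 -5.1] 74.3 74.9 73.9
155 [46.9  0.7 -6. ] 75.2 75.8 74.2
165 [40.   0.7 -7.6] 76.8 75.6 76.2
175 [32.7  0.7 -7.5] 76.6 76.5 75.8
185 [25.4  0.7 -7.9] 77.0 76.1 76.3
195 [17.8  0.7 -7.4] 76.6 78.5 78.3
205 [10.7  0.7 -9.3] 78.4 79.7 77.5
215 [  3.3   0.7 -10.3] 79.4 78.5 78.5
225 [  8.6   0.6 -42.8] 111.9 80.7 80.0
235 [  8.6   0.6 -58.1] 127.3 71.2 71.7
```

View pics/w13.png

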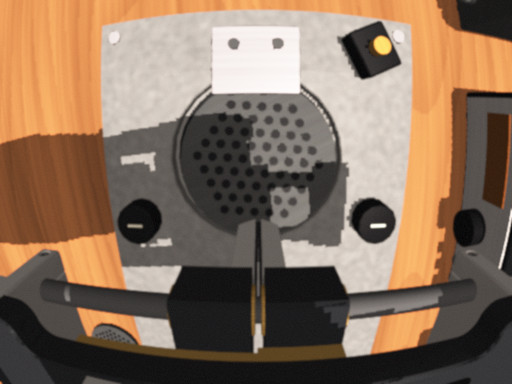

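Call:
{"name": "play_rows", "arguments": {"commands": [{"x": 0, "y": 0, "z": 0.012, "wx": 0, "wy": 0, "wz": 0, "grip": 0}, {"x": 0, "y": 0, "z": 0.01, "wx": 0, "wy": 0, "wz": 0, "grip": 0}, {"x": 0, "y": 0, "z": 0.003, "wx": 0, "wy": 0, "wz": 0, "grip": 0}, {"x": 0, "y": 0, "z": 0.003, "wx": 0, "wy": 0, "wz": 0, "grip": 0}, {"x": 0, "y": 0, "z": 0.002, "wx": 0, "wy": 0, "wz": 0, "grip": 0}, {"x": 0, "y": 0, "z": 0, "wx": 0, "wy": 0, "wz": 0, "grip": 0}]}}

```text
clock: 26.3
eef_pos: [556.0, 55.9, 39.2]
eef_rot: [3.141, -0.0, 1.487]
wrist_force: [0.1, 0.1, -0.0]
finger_gap: 0.7
```

Call:
{"name": "play_rows", "arguments": {"commands": [{"x": 0, "y": 0, "z": 0.002, "wx": 0, "wy": 0, "wz": 0, "grip": 0}, {"x": 0, "y": 0, "z": 0.002, "wx": 0, "wy": 0, "wz": 0, "grip": 0}, {"x": 0, "y": 0, "z": 0, "wx": 0, "wy": 0, "wz": 0, "grip": 0}]}}

```text
clock: 26.68
eef_pos: [555.9, 55.9, 35.1]
eef_rot: [3.141, -0.0, 1.487]
wrist_force: [0.0, 0.5, 1.0]
finger_gap: 0.1
```

Call:
{"name": "play_rows", "arguments": {"commands": [{"x": 0, "y": 0, "z": 0.001, "wx": 0, "wy": 0, "wz": 0, "grip": 0}, {"x": 0, "y": 0, "z": 0.001, "wx": 0, "wy": 0, "wz": 0, "grip": 0}, {"x": 0, "y": 0, "z": 0, "wx": 0, "wy": 0, "wz": 0, "grip": 0}]}}

```text
clock: 27.05
eef_pos: [556.0, 55.8, 34.0]
eef_rot: [3.141, 0.0, 1.487]
wrist_force: [-4.8, -2.6, 10.8]
finger_gap: 0.7
```

```bash
python3 g.py w14|head -1; python3 q.py w14
```

```text
27.05 (array([555.97350028,  55.84801866,  34.03207846]), array([3.14118375e+00, 1.99176715e-05, 1.48665609e+00])) 0.6515168699747652 [-4.81926568 -2.57118502 10.80937796]
15 [134.7   0.7 -46.2] 80.3 81.7 81.2
25 [128.2   0.7 -46.9] 81.0 82.3 80.1
35 [122.3   0.7 -46.3] 80.3 82.4 81.7
45 [116.    0.7 -47.6] 81.7 81.5 79.9
55 [110.3   0.7 -46.7] 80.8 80.4 81.0
65 [104.5   0.7 -46.3] 80.3 81.6 80.9
75 [ 98.6   0.7 -47.7] 81.7 80.6 80.0
85 [ 93.    0.7 -46.5] 80.5 81.0 81.9
95 [ 87.8   0.7 -36.5] 70.6 70.6 68.6
105 [ 81.8   0.7 -36.2] 70.2 69.8 68.5
115 [ 75.7   0.7 -36.1] 70.1 69.7 70.0
125 [ 69.7   0.7 -35.8] 69.8 69.3 70.7
135 [ 63.7   0.7 -36.3] 70.3 70.0 69.4
145 [ 57.5   0.7 -35.7] 69.7 70.3 69.7
155 [ 51.4   0.7 -35.7] 69.7 70.1 69.7
165 [ 45.5   0.7 -37.3] 71.3 69.9 68.8
175 [ 38.8   0.7 -35.1] 69.2 69.9 70.0
185 [ 32.4   0.7 -35.2] 69.3 68.7 70.0
195 [ 26.3   0.7 -36.7] 70.7 69.0 69.8
205 [ 19.3   0.6 -35.5] 69.5 69.9 69.4
215 [ 13.1   0.6 -37. ] 71.0 69.0 70.1
225 [  8.6   0.6 -42.8] 76.9 69.5 71.1
235 [  8.4   0.6 -57.8] 91.8 69.3 69.9
```

View pics/w14.png

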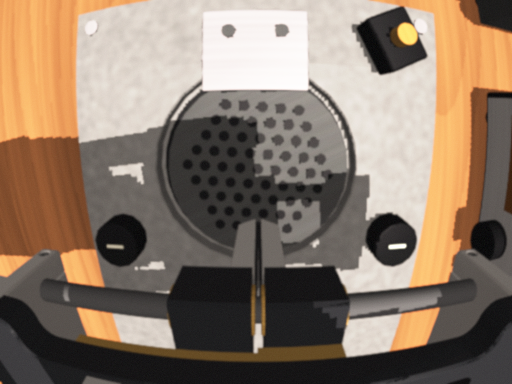

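Call:
{"name": "play_rows", "arguments": {"commands": [{"x": 0, "y": 0, "z": 0.0015, "wx": 0, "wy": 0, "wz": 0, "grip": 0}, {"x": 0, "y": 0, "z": 0.001, "wx": 0, "wy": 0, "wz": 0, "grip": 0}, {"x": 0, "y": 0, "z": 0, "wx": 0, "wy": 0, "wz": 0, "grip": 0}, {"x": 0, "y": 0, "z": 0, "wx": 0, "wy": 0, "wz": 0, "grip": 0}]}}

```text
clock: 27.6
eef_pos: [556.1, 55.9, 33.8]
eef_rot: [3.14, -0.0, 1.487]
wrist_force: [-17.8, -2.8, 37.8]
finger_gap: 0.5
```

Call:
{"name": "play_rows", "arguments": {"commands": [{"x": 0, "y": 0, "z": -0.005, "wx": 0, "wy": 0, "wz": 0, "grip": 0}, {"x": 0, "y": 0, "z": -0.02, "wx": 0, "wy": 0, "wz": 0, "grip": 0}, {"x": 0, "y": 0, "z": -0.04, "wx": 0, "wy": 0, "wz": 0, "grip": 0}, {"x": 0, "y": 0, "z": -0.05, "wx": 0, "wy": 0, "wz": 0, "grip": 0}, {"x": -0.03, "y": 0, "z": -0.04, "wx": 0, "wy": 0, "wz": 0, "grip": 0}, {"x": -0.04, "y": 0, "z": 0, "wx": 0, "wy": 0, "wz": 0, "grip": 0}, {"x": -0.04, "y": 0, "z": 0, "wx": 0, "wy": 0, "wz": 0, "grip": 0}, {"x": 0, "y": 0, "z": 0, "wx": 0, "wy": 0, "wz": 0, "grip": 0}]}}

```text
clock: 28.6
eef_pos: [546.3, -55.4, 185.4]
eef_rot: [-3.141, -0.0, 1.484]
wrist_force: [0.1, 0.5, 0.1]
finger_gap: 0.4
```

```bash
python3 g.py w15; python3 - <<'E'
from h import *
f=np.load("pics/w15.npz"); C=wcloud(f["d"],f["pos"],f["rot"]); c=np.array([551.3,-1]); th=np.radians(85.15); ux=np.array([np.cos(th),np.sin(th)]); uy=np.array([-ux[1],ux[0]])
q=C[:,:,:2]-c; t=q@ux; l=q@uy
m=(np.hypot(t-100,l)<54)&(t<140); P=C[m]; A=np.c_[t[m]-100,l[m],np.ones(m.sum())]; print("plane fit top (slope x,y,z at centre)",np.linalg.lstsq(A,P[:,2],rcond=None)[0], m.sum())
for t0 in(50,60,80,100,120,135): k=m&(abs(t-t0)<5)&(abs(l)<30); print(t0,np.median(C[k][:,2]))
for n in("scene","side"):
    p,d=manip.camera(n); cv2.imwrite(f"pics/{n}F.png",p[:,:,::-1])
    K=cloud(n,d); k=(K[:,:,2]>45)&(K[:,:,2]<130)&(np.hypot(K[:,:,0]-408,K[:,:,1]-380)<40); P=K[k]; print(n,"can",P.mean(0),P[:,2].max(), P[P[:,2]>112].mean(0), P[P[:,2]<80].mean(0))
E
```

```text
28.6 (array([546.33577902, -55.41930758, 185.42398641]), array([-3.14112768e+00, -2.24408591e-04,  1.48386887e+00])) 0.35452701497972766 [0.14914599 0.4870137  0.13935182]
plane fit top (slope x,y,z at centre) [ 5.84964077e-04 -3.34087085e-04  6.98308400e+01] 6513
50 69.75685983316095
60 69.7785679670628
80 69.93130081331446
100 69.8789966240177
120 69.83073607975666
135 69.92841725498747
scene can [421.92761447 373.67616608  84.73506819] 118.71743362168627 [412.2398551  377.35745613 115.8699811 ] [425.39166494 372.31035059  62.68954484]
side can [408.74686418 365.13549429  84.35261076] 122.74026403591233 [409.74332082 377.28328693 114.31186218] [408.92675073 361.02743453  62.6176613 ]Traceback (most recent call last):
  File "g.py", line 7, in <module>
    m=((abs(C[:,:,2]-82)<3.5)&(T[:,:,0]<125)&(abs(T[:,:,1])<70)&(T[:,:,0]>5)).astype(np.uint8); k,l,st,_=cv2.connectedComponentsWithStats(m); i=1+np.argmax(st[1:,4]); P=C[l==i]
                                                                                                                                                  ~~~~~~~~~^^^^^^^^^^
    return _wrapfunc(a, 'argmax', axis=axis, out=out, **kwds)
    return bound(*args, **kwds)
ValueError: attempt to get argmax of an empty sequence
```

View pics/w15.png

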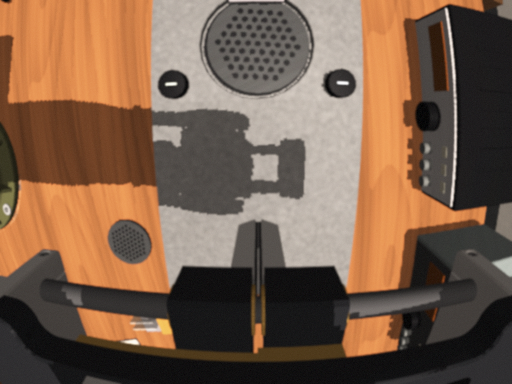

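View pics/sceneF.png

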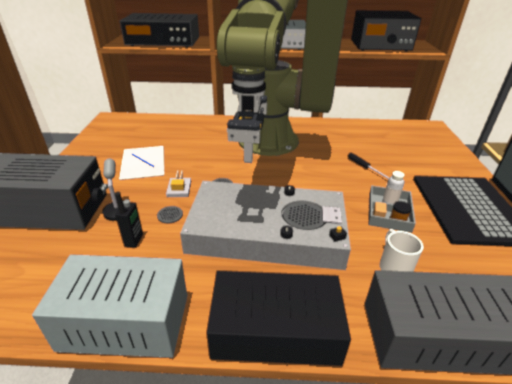

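View pics/sideF.png

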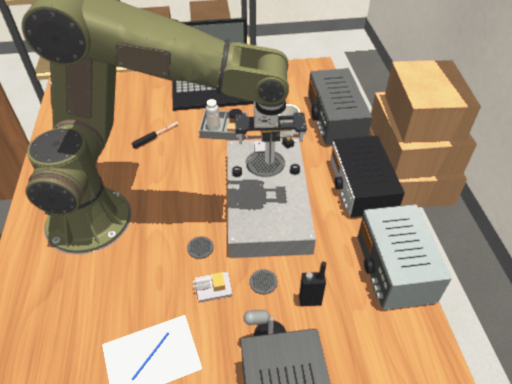

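```bash
python3 -c "
from cell import manip
print(manip.sign_off(), manip.read_state()['clock'])"
```

```text
the job is handed in; nothing more can be done
the job is handed in; nothing more can be done
```

The job is done and handed in at about 29 s of the 62 s allowed. The spray can stands upright in the empty bay, and the grille lies flat in the recess under the lip with the catch pressed home.

- **Can:** The first grasp closed on the taper and slid up to the cap, because the real fingertips sit about 36 mm behind the stated TCP. I lowered the can about 20 mm back into the recess, still upright. I then gripped it lower on the body and put it in the bay. The wrist camera showed its cap at about 116 mm, which matches the can standing on the bay floor.
- **Grille:** I pushed it with both fingers to about 19 mm short of the recess centre and let off, and its leading edge tipped in. I pushed on until it was under the lip and its near edge rested on the catch, then pressed that edge down with the fingers shut.
- **Last checks on the grille:** The top lies at 69.8–69.9 mm across the whole disc (70 mm is flat on the bottom), with no measurable slope. The fingertips' last press peaked at about 38 N vertical, about 42 N in all.
- **Other things:** They all look unmoved in the final pictures.
- **What did not check out:** My last grille-centre script failed because nothing was left at its old height of 82 mm. The side and scene cameras could not confirm the can's tilt, because their points included the caddy's contents. Its being upright rests on the cap height and the pictures.

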